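Sort the finished bindery stock into its packing trays

TASK

Sort the finished stock into its plywood trays: the two square notebooks go in the square tray, the two oblong ones in the oblong tray and the round lidded box, upright, in the round tray. In each notebook tray lay the larger book flat and squared up with the tray, with the smaller one flat on top of it, centred on it and squared up with it (long sides along long sides). Do not knock the steel glue bowl or the white paste pot out of place.

Things in the scene. Friction and masses are not known exactly. Their poses are not given: they have to be found in the camera images.
- square_large: The larger square notebook in cream handmade-paper boards with a grey cloth spine, lying flat, 62 x 62 mm, 24 mm thick, about 65 g. Origin: centre of its underside; z up; the front cover faces up at the start. x and y along its sides.
- square_small: The smaller square notebook in cream handmade-paper boards with a grey cloth spine, lying flat, 46 x 46 mm, 24 mm thick, about 36 g. Origin: centre of its underside; z up; the front cover faces up at the start. x and y along its sides.
- oblong_large: The larger oblong notebook in cream handmade-paper boards with a grey cloth spine, lying flat, 104 mm long (its x) by 54 mm wide (its y), 24 mm thick, about 95 g. Origin: centre of its underside; z up; the front cover faces up at the start.
- oblong_small: The smaller oblong notebook in cream handmade-paper boards with a grey cloth spine, lying flat, 82 mm long (its x) by 40 mm wide (its y), 24 mm thick, about 55 g. Origin: centre of its underside; z up; the front cover faces up at the start.
- round_box: Round box with its lid on, covered in cream handmade paper, a thin grey band at the lid's edge; 56 mm across, 40 mm high, about 30 g, standing upright. A single rigid piece: the lid does not come off. Origin: centre of its underside; z up.
- square_tray: Fixed shallow plywood tray, standing empty on the table, square: 94 x 94 mm outside, 86 x 86 mm inside; inner floor 4 mm above the table, walls 4 mm thick, rim 14 mm above the table (10 mm above the inner floor). Origin: centre of its underside, at table height; z up, x and y along its sides.
- oblong_tray: Fixed shallow plywood tray, standing empty on the table, oblong: 136 mm long (its x) by 86 mm (its y) outside, 128 x 78 mm inside; inner floor 4 mm above the table, walls 4 mm thick, rim 14 mm above the table (10 mm above the inner floor). Origin: centre of its underside, at table height; z up.
- round_tray: Fixed shallow plywood tray, standing empty on the table, round: 92 mm across outside, 84 mm inside; inner floor 4 mm above the table, walls 4 mm thick, rim 14 mm above the table (10 mm above the inner floor). Origin: centre of its underside, at table height; z up.
- glue_bowl: Bystander: open, empty steel bowl, 136 mm across the rim, 50 mm high, loose. Origin: centre of its underside.
- paste_pot: Bystander: small closed white plastic pot with a black screw cap, 42 mm across, 40 mm high, loose, standing in the midst of the stock. Origin: centre of its underside.
Mind the look-alikes: they are no part of the job. Leave any purple look-alike of the square_small alone.

How it is judged:
By the outcome, as a careful person would: the job done as asked, in the order asked, and still so for the second after the job is handed in, with the robot touching nothing.
It also fails if it takes over 136 s, if anything falls off the work surface, if the arm or the gripper's body presses on something with over 40 N, if the wrist force passes 120 N, or if a joint passes its speed limit or range.

ROBOT

A 6-joint arm with a two-finger parallel gripper is mounted at the origin on the work surface. World frame = base frame: x ahead of the robot, y to its left, z up, the work surface at z = 0. Lengths are in m, angles in rad, forces in N, time in s.
With the tool pointing down it reaches from about 0.375 to 0.9 m from the base axis. Payload 3.1 kg.
Tool frame: the origin (TCP) lies on the centre line of the jaws, within the pads' length; the fingertips stand 14 mm ahead of it and the grasp point (between the pads) lies 5 mm behind it; z points along the fingers, y is the line along which they close (so a half turn about z gives the same grasp; the last joint's range is limited). The gripper opens to 87 mm and grips with 3 to 60 N. Pads are 19 mm wide; open, the fingers measure 117 mm over their backs; the gripper's body (75 mm by 190 mm) begins 51 mm behind the grasp point.
Start: joints at [0.949, 0.527, 1.433, -0, 1.181, -0.178], TCP at [0.268, 0.564, 0.237] pointing down, gripper open.
Joint ranges: [-3.08, 3.08], [-0.75, 2.2], [0.22, 2.44], [-1.43, 4.57], [0, 2.65], [-2.85, 2.85]. Speed limits (rad/s): [2.79, 2.79, 3.14, 3.14, 3.14, 3.14].

INTERFACE

Orientations are given as a unit quaternion [x, y, z, w].
In Python, from rig import robot gives the robot as it stands.
- The arm moves only by the tool move_arm, never from a script. Its argument "commands" is a list of rows, each an object with "hand": the finger opening in cm, from 0 to 8.7; "travel": the shift along the tool's x, y, z in cm, a list of three; "twist": the turn, a rotation vector about the tool's x, y, z in degrees, a list of three. In form: [{"hand": hand, "travel": [dx, dy, dz], "twist": [wx, wy, wz]}, ...]. A call has 1 to 5 rows; each row shifts and turns the commanded pose from where the row before left it, along the tool's axes as they then stand; what a row does not reach is not made up. A row lasts 1/12 s, in which the tool goes at most 41.7 mm and 7.16 degrees, less where a joint would pass 70% of its speed; a pose out of reach is approached as far as the arm can. A call is refused whole if a number of a shift passes 4.17 or a number of a turn 7.16, either way. A call with a gripper value outside its range is refused whole. The fingers move at their own pace and stop on an object; "force" is the grip in N (left out, the last holds). Time passes only in rows, so rows that do not move let the fingers close. It gives the time, the measured TCP pose, the force, the opening and the grip force at its end, in the units of the state.
- robot.get_obs(): the state, without advancing time (a new reading comes with each control period).
- robot.camera(name): name is "scene" or "top"; returns a dict with "frame" (400x640x3 uint8, red, green, blue), "fov_y" (degrees; the focal length in pixels is half the picture's height over the tangent of half this angle, whatever the lens; pixels are square), "cx", "cy" (the principal point, pixels), "k1" (the pictures are not rectified: a ray, as slopes to the right and down, at radius r is drawn at 1 + k1 r^2 times it, then the intrinsics apply), "extrinsics" (4x4, takes a point from camera to world coordinates). Camera axes: x right, y down, z forward; pixel columns grow to the right and rows downward; lengths in m; the calibration is good to about 2 mm. A picture is of the moment at which its call begins. There is no depth.
- robot.hand_in(): hands the job in; it is judged then, once.
The state is a dict: "time": time; "q": joint angles; "joint_velocities": joint speeds; "joint_torque": joint torques, N m; "position": TCP position; "tool_rot": TCP orientation; "ft_force": force on the tool from outside, world axes, zero at the start; "moment": the same for the moment, N m; "grip_width": finger opening in m; "grip_force": force on a finger pad.
Only numpy, scipy, OpenCV 4.12 (cv2) and the standard library are available. Lean on these libraries where they do the work, as an engineer would, in place of code of your own. Each camera call takes 0.05 s, during which the arm holds its last target. There are 200 camera calls.

## Working session

There is one attempt and no reset: what is moved stays moved. The work goes in short steps, Python scripts to look and compute and a tool call to move; the robot and the scene stay as the last step left them, time stands still between calls to the robot, and variables do not carry over. Pictures are saved under pics/ and viewed, at most 14 in all, crops included, and the job is handed in when it is done.

Besides the shell and the picture viewer there is one more tool, called after "Request:" as name(argument=value, ...), one argument or row to a line, values as JSON. move_arm: Moves the arm, as the interface text tells. Its arguments: {"type":"object","properties":{"commands":{"type":"array"},"force":{"type":"number"}},"required":["commands"]}

```bash
ls; mkdir -p pics; python3 - <<'E'
from rig import robot
import cv2
for n in("top","scene"):
    c=robot.camera(n); cv2.imwrite(f"pics/{n}0.png",c["frame"][:,:,::-1])
    print(n,c["fov_y"],c["cx"],c["cy"],c["k1"],c["extrinsics"].round(4).tolist() if hasattr(c["extrinsics"],'round') else c["extrinsics"])
print(robot.get_obs())
E
```

```text
pics
top 47.71366377269713 325.1339356847029 198.02754559468653 -0.0005850964996387636 [[0.0284, -0.9967, 0.0765, 0.4209], [-0.9994, -0.0267, 0.0224, 0.0959], [-0.0202, -0.0771, -0.9968, 1.3624], [0.0, 0.0, 0.0, 1.0]]
scene 53.98294183273469 313.39959905608225 198.44228028563253 -0.03218728052173982 [[-0.5268, 0.6126, -0.5892, 1.2089], [0.85, 0.3766, -0.3683, 0.522], [-0.0037, -0.6949, -0.7191, 0.8577], [0.0, 0.0, 0.0, 1.0]]
{'time': 0.1, 'q': array([ 9.48479900e-01,  5.28365538e-01,  1.43377395e+00,  1.20346365e-05,
        1.18141805e+00, -1.78501406e-01]), 'joint_velocities': array([ 0.00133344, -0.00118013, -0.00391112, -0.0004748 ,  0.00181303,
       -0.00145511]), 'joint_torque': array([-2.64106866e-04, -4.40984201e+01, -1.77150875e+01,  6.34846534e-02,
        5.33904636e-02, -7.05030675e-05]), 'position': array([0.26796155, 0.56393805, 0.23567425]), 'tool_rot': array([ 2.20092887e-01,  9.75478424e-01, -9.02562258e-04, -3.88074930e-04]), 'ft_force': array([-0.10742986, -0.94756453,  0.0331481 ]), 'moment': array([ 0.00886793, -0.02270304, -0.04545383]), 'grip_force': 0.0, 'grip_width': 0.08688697009375192}
```

View pics/top0.png

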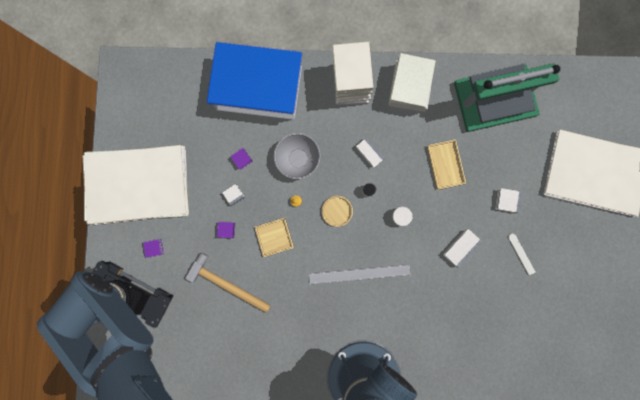

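View pics/scene0.png

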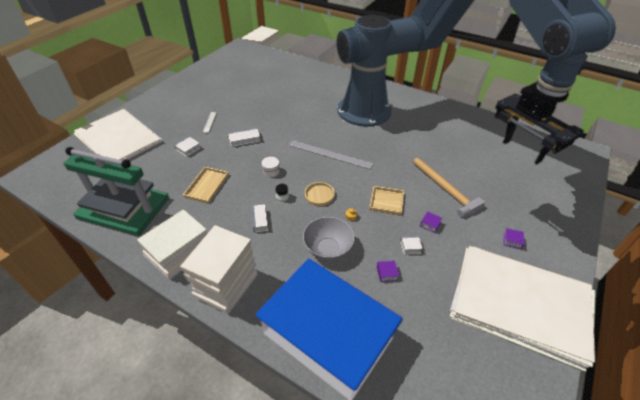

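The top view shows these things:
- **Square tray:** (274,237).
- **Oblong tray:** (446,164).
- **Round tray:** (337,211).
- **Square notebooks:** cream at (507,200), the larger, and cream at (233,195), the smaller. The purple look-alikes are at (241,158), (226,230) and (152,248), so I leave those alone.
- **Oblong notebooks:** (461,248), larger, and (368,153), smaller.
- **Round box:** (402,216).
- **Bystanders:** the small dark-capped thing at (370,190) is the paste pot and the bowl is at (296,156).

Next I confirm these in an enlarged montage and measure them.

```bash
cat > h.py <<'E'
import numpy as np, cv2
from rig import robot
def cam(n="top"):
    c=robot.camera(n); c["f"]=200/np.tan(np.radians(c["fov_y"])/2); c["E"]=np.array(c["extrinsics"]); return c
def ray(c,uv,z):
    K=np.array([[c["f"],0,c["cx"]],[0,c["f"],c["cy"]],[0,0,1]])
    p=cv2.undistortPoints(np.float64(uv).reshape(-1,1,2),K,np.array([c["k1"],0,0,0.]),).reshape(-1,2)
    d=np.c_[p,np.ones(len(p))]@c["E"][:3,:3].T; o=c["E"][:3,3]
    return (o+d*((z-o[2])/d[:,2])[:,None])[:,:2]
def proj(c,P):
    q=(np.atleast_2d(P)-c["E"][:3,3])@c["E"][:3,:3]; s=q[:,:2]/q[:,2:]
    s=s*(1+c["k1"]*(s**2).sum(1))[:,None]; return s*c["f"]+[c["cx"],c["cy"]]
S=8
def up(c,u,v,r=24):
    f=c["frame"][int(v)-r:int(v)+r,int(u)-r:int(u)+r]
    return cv2.resize(f,None,fx=S,fy=S,interpolation=cv2.INTER_CUBIC)
def blob(c,u,v,mask,z,r=24):
    """largest blob near crop centre -> world outline at z, rect (centre,size,angle of long side deg)"""
    n,l,st,ct=cv2.connectedComponentsWithStats(mask.astype(np.uint8))
    m=st.shape[0]; d=[np.hypot(*(ct[i]-r*S))-0.05*st[i,4]**.5*S if st[i,4]>S*S*20 else 1e9 for i in range(1,m)]
    k=1+int(np.argmin(d)); cs,_=cv2.findContours((l==k).astype(np.uint8),cv2.RETR_EXTERNAL,cv2.CHAIN_APPROX_NONE)
    p=max(cs,key=cv2.contourArea).reshape(-1,2)
    uv=(p+.5)/S-.5+[int(u)-r,int(v)-r]
    w=ray(c,uv,z); (x,y),(a,b),t=cv2.minAreaRect((w*1000).astype(np.float32))
    if a<b: a,b,t=b,a,t+90
    return p,np.round([x,y,a,b,(t+90)%180-90],1)
E
cat > m.py <<'E'
from h import *
c=cam(); T=[]
O=dict(sql=(507,200,.024),sqs=(233,195,.024),obl=(461,248,.024),obs=(368,153,.024),box=(402,216,.04),pot=(370,190,.04),sqt=(274,237,.014),obt=(446,164,.014),rdt=(337,211,.014),bowl=(296,156,.05))
for k,(u,v,z) in O.items():
    r=34 if k=='obt' or k=='bowl' else 24
    im=up(c,u,v,r); f=im.astype(int); 
    if k[2:]=='t' and k!='pot': m=(f[:,:,0]-f[:,:,2]>35)
    elif k=='pot': m=f.max(2)<60
    elif k=='bowl': m=f.mean(2)>500
    else: m=f.min(2)>170
    if m.any() and k!='bowl':
        p,w=blob(c,u,v,m,z,r); print(k,w,round(np.hypot(w[0],w[1])),); cv2.drawContours(im,[p.reshape(-1,1,2)],-1,(255,0,0),1)
    T.append(cv2.resize(im,(160,160)) if 0 else cv2.resize(im,(200,200)))
T+=[T[0]*0]*2
cv2.imwrite("pics/mont.png",np.vstack([np.hstack(T[i:i+4]) for i in (0,4,8)])[:,:,::-1])
E
python3 m.py
```

```text
sql [ 533.3 -413.7   63.9   54.9   -7.7] 675
sqs [531.8 403.8  49.8  39.1 -54.9] 668
obl [ 391.5 -278.9  105.2   46.8  -41.3] 481
obs [662.1  -1.   84.2  34.3  42. ] 662
box [ 476.4 -101.4   55.4   55.2  -43.6] 487
pot [551.3  -1.2  33.9  33.8 -15. ] 551
sqt [404.3 276.1  96.9  95.7 -71.4] 490
obt [ 636.3 -233.1  137.9   89.2   13.5] 678
rdt [487.1  89.9  92.5  91.4 -88.5] 495
```

View pics/mont.png

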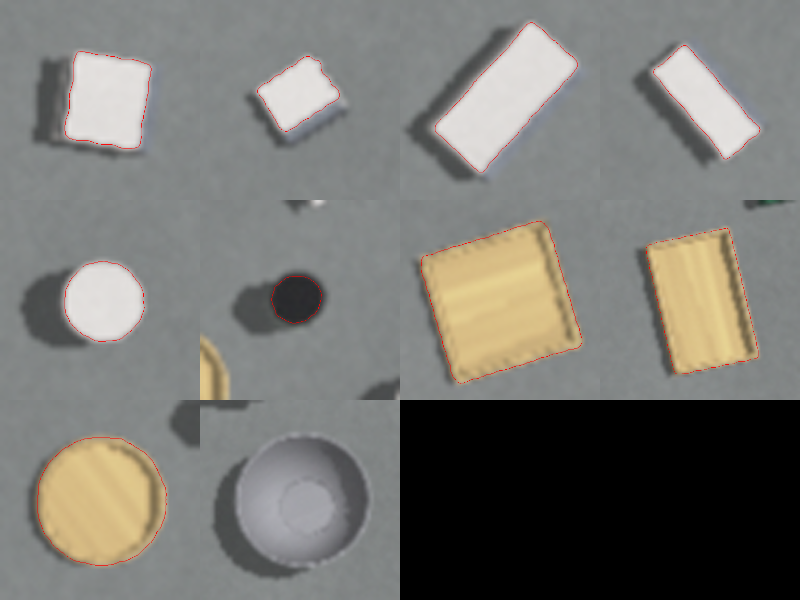

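The montage confirms each object. The bright masks come up about 7 mm short on one side of every book, because the grey cloth spine blends with the table. I'll work out which side the spine is on from its bluish tint.

```bash
cat > m2.py <<'E'
from h import *
c=cam(); T=[]
O=dict(sql=(507,200),sqs=(233,195),obl=(461,248),obs=(368,153))
for k,(u,v) in O.items():
    im=up(c,u,v).astype(int); b=im[:,:,2]-im[:,:,0]
    bg=np.median(b); T.append(cv2.resize(np.clip(im*1.0*1.2,0,255).astype(np.uint8),(200,200)))
    T.append(cv2.cvtColor(cv2.resize(np.clip(128+(b-bg)*5,0,255).astype(np.uint8),(200,200)),cv2.COLOR_GRAY2RGB))
    m=(im.min(2)>170)|(b-bg>10); p,w=blob(c,u,v,m,.024); print(k,w,bg)
cv2.imwrite("pics/mont2.png",np.vstack([np.hstack(T[:4]),np.hstack(T[4:])])[:,:,::-1])
E
python3 m2.py
```

```text
sql [ 533.3 -413.7   63.9   55.    -7.8] 3.0
sqs [531.7 403.9  49.8  39.2 -54.7] 3.0
obl [ 391.5 -278.9  105.1   46.9  -41.3] 3.0
obs [662.   -1.   84.4  34.3  42. ] 3.0
```

View pics/mont2.png

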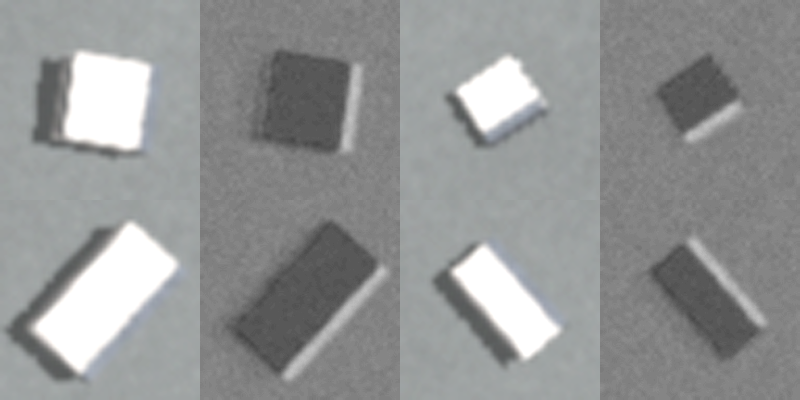

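The spine is on the right of the large square, the lower right of the small square, the lower right of the large oblong and the upper right of the small oblong. I shift each centre about 4 mm that way. Next I work out the first leg.

```bash
cat > go.py <<'E'
import sys; from h import *
from scipy.spatial.transform import Rotation as R
x,y,z,th=map(float,sys.argv[1:5]) # mm, deg
o=robot.get_obs(); r=R.from_quat(o["tool_rot"]); M=r.as_matrix()
t0=np.degrees(np.arctan2(M[1,1],M[0,1]))
e=np.array([x,y,z])/10-np.array(o["position"])*100
a=np.radians(th); T=np.array([[-np.sin(a),np.cos(a),0],[np.cos(a),np.sin(a),0],[0,0,-1]]).T
dt=(th-t0+180)%360-180
print("t %.2f pos"%o["time"],(np.array(o["position"])*1000).round(1),"th %.1f"%t0,"w %.1f gf %.1f"%(o["grip_width"]*1000,o["grip_force"]),"F",np.round(o["ft_force"],1))
print("twist z %.1f; then travel(cm)"%-dt,(T.T@e).round(2),"| pre-twist axes",(M.T@e).round(2),"tilt xy deg",np.degrees((R.from_matrix(M.T@T)).as_rotvec()).round(2))
E
python3 go.py 532.7 -418 140 82.2
```

```text
t 0.20 pos [268.1 564.1 235.9] th 64.6 w 86.9 gf 0.0 F [-0.3  0.8  0.3]
twist z -17.6; then travel(cm) [-39.55 -93.71   9.59] | pre-twist axes [-66.07 -77.32   9.68] tilt xy deg [ -0.07  -0.03 -17.63]
```

Request:
move_arm(
  commands=[
    {"hand": 8.7,"travel": [0,0,3.2],"twist": [0,0,-5.9]},
    {"hand": 8.7,"travel": [0,0,3.2],"twist": [0,0,-5.9]},
    {"hand": 8.7,"travel": [0,0,3.2],"twist": [0,0,-5.8]},
    {"hand": 8.7,"travel": [-1.5,-3.6,0],"twist": [0,0,0]},
    {"hand": 8.7,"travel": [-1.5,-3.6,0],"twist": [0,0,0]},
  ],
  force=20,
)

```text
time: 0.62
position: [0.2865, 0.4878, 0.1361]
tool_rot: [0.066, 0.998, -0.003, -0.002]
ft_force: [1.4, 0.2, 0.7]
grip_width: 0.0867
grip_force: 0.0
```

Request:
move_arm(
  commands=[
    {"hand": 8.7,"travel": [-1.5,-3.6,0],"twist": [0,0,0]},
    {"hand": 8.7,"travel": [-1.5,-3.6,0],"twist": [0,0,0]},
    {"hand": 8.7,"travel": [-1.5,-3.6,0],"twist": [0,0,0]},
    {"hand": 8.7,"travel": [-1.5,-3.6,0],"twist": [0,0,0]},
    {"hand": 8.7,"travel": [-1.5,-3.6,0],"twist": [0,0,0]},
  ],
)

```text
time: 1.03
position: [0.3382, 0.2989, 0.1406]
tool_rot: [0.068, 0.998, 0.0, 0.0]
ft_force: [0.6, -0.4, 1.1]
grip_width: 0.087
grip_force: 0.0
```

Request:
move_arm(
  commands=[
    {"hand": 8.7,"travel": [-1.5,-3.6,0],"twist": [0,0,0]},
    {"hand": 8.7,"travel": [-1.5,-3.6,0],"twist": [0,0,0]},
    {"hand": 8.7,"travel": [-1.5,-3.6,0],"twist": [0,0,0]},
    {"hand": 8.7,"travel": [-1.5,-3.6,0],"twist": [0,0,0]},
    {"hand": 8.7,"travel": [-1.5,-3.6,0],"twist": [0,0,0]},
  ],
)

```text
time: 1.45
position: [0.3881, 0.1102, 0.1407]
tool_rot: [0.068, 0.998, 0.0, 0.0]
ft_force: [0.8, 0.6, -0.0]
grip_width: 0.0874
grip_force: 0.0
```

Request:
move_arm(
  commands=[
    {"hand": 8.7,"travel": [-1.5,-3.6,0],"twist": [0,0,0]},
    {"hand": 8.7,"travel": [-1.5,-3.6,0],"twist": [0,0,0]},
    {"hand": 8.7,"travel": [-1.5,-3.6,0],"twist": [0,0,0]},
    {"hand": 8.7,"travel": [-1.5,-3.6,0],"twist": [0,0,0]},
    {"hand": 8.7,"travel": [-1.5,-3.6,0],"twist": [0,0,0]},
  ],
)

```text
time: 1.87
position: [0.4378, -0.0787, 0.1406]
tool_rot: [0.069, 0.998, 0.0, 0.0]
ft_force: [0.9, 0.3, -0.9]
grip_width: 0.0873
grip_force: 0.0
```

Request:
move_arm(
  commands=[
    {"hand": 8.7,"travel": [-1.5,-3.6,0],"twist": [0,0,0]},
    {"hand": 8.7,"travel": [-1.5,-3.6,0],"twist": [0,0,0]},
    {"hand": 8.7,"travel": [-1.5,-3.6,0],"twist": [0,0,0]},
    {"hand": 8.7,"travel": [-1.5,-3.6,0],"twist": [0,0,0]},
    {"hand": 8.7,"travel": [-1.5,-3.6,0],"twist": [0,0,0]},
  ],
)

```text
time: 2.28
position: [0.4874, -0.2672, 0.1405]
tool_rot: [0.069, 0.998, 0.0, -0.0]
ft_force: [0.6, -0.3, 0.9]
grip_width: 0.0873
grip_force: 0.0
```

Request:
move_arm(
  commands=[
    {"hand": 8.7,"travel": [-1.5,-3.6,0],"twist": [0,0,0]},
    {"hand": 8.7,"travel": [-1.5,-3.6,0],"twist": [0,0,0]},
    {"hand": 8.7,"travel": [-1.5,-3.6,0],"twist": [0,0,0]},
    {"hand": 8.7,"travel": [-1.5,-3.6,0],"twist": [0,0,0]},
    {"hand": 8.7,"travel": [0,0,0],"twist": [0,0,0]},
  ],
)

```text
time: 2.7
position: [0.5292, -0.4252, 0.141]
tool_rot: [0.07, 0.998, -0.004, 0.003]
ft_force: [0.3, -0.8, 0.3]
grip_width: 0.0871
grip_force: 0.0
```

```bash
python3 go.py 532.7 -418 140 82.2; python3 go.py 532.7 -418 26.5 82.2
```

```text
t 2.70 pos [ 529.2 -425.2  141. ] th 81.9 w 87.1 gf 0.0 F [ 0.3 -0.8  0.3]
twist z -0.3; then travel(cm) [-0.25  0.76  0.1 ] | pre-twist axes [-0.24  0.76  0.1 ] tilt xy deg [-0.48  0.4  -0.27]
t 2.70 pos [ 529.2 -425.2  141. ] th 81.9 w 87.1 gf 0.0 F [ 0.3 -0.8  0.3]
twist z -0.3; then travel(cm) [-0.25  0.76 11.45] | pre-twist axes [-0.16  0.86 11.45] tilt xy deg [-0.48  0.4  -0.27]
```

Request:
move_arm(
  commands=[
    {"hand": 8.7,"travel": [-0.5,0,2.5],"twist": [0,0,0]},
    {"hand": 8.7,"travel": [0,0,2.5],"twist": [0,0,0]},
    {"hand": 8.7,"travel": [0,0,2],"twist": [0,0,0]},
    {"hand": 8.7,"travel": [0,0,0],"twist": [0,0,0]},
    {"hand": 8.7,"travel": [0,0,0],"twist": [0,0,0]},
  ],
)

```text
time: 3.12
position: [0.5314, -0.4157, 0.0692]
tool_rot: [0.068, 0.998, 0.001, -0.001]
ft_force: [-0.1, -0.3, -0.2]
grip_width: 0.0868
grip_force: 0.0
```

```bash
python3 go.py 532.7 -418 26.5 82.2
```

```text
t 3.12 pos [ 531.4 -415.7   69.2] th 82.2 w 86.8 gf 0.0 F [-0.1 -0.3 -0.2]
twist z -0.0; then travel(cm) [-0.16 -0.21  4.27] | pre-twist axes [-0.18 -0.22  4.27] tilt xy deg [ 0.13 -0.16 -0.03]
```

Descend, close, lift slightly.

Request:
move_arm(
  commands=[
    {"hand": 8.7,"travel": [-0.1,-0.2,1.5],"twist": [0,0,0]},
    {"hand": 8.7,"travel": [0,0,1.5],"twist": [0,0,0]},
    {"hand": 8.7,"travel": [0,0,1.2],"twist": [0,0,0]},
    {"hand": 8.7,"travel": [0,0,0],"twist": [0,0,0]},
    {"hand": 8.7,"travel": [0,0,0],"twist": [0,0,0]},
  ],
)

```text
time: 3.53
position: [0.5328, -0.4185, 0.0282]
tool_rot: [0.068, 0.998, 0.0, -0.0]
ft_force: [-0.4, -0.4, 0.2]
grip_width: 0.0874
grip_force: 0.0
```

Request:
move_arm(
  commands=[
    {"hand": 5.5,"travel": [0,0,0],"twist": [0,0,0]},
    {"hand": 5.5,"travel": [0,0,0],"twist": [0,0,0]},
    {"hand": 5.5,"travel": [0,0,0],"twist": [0,0,0]},
    {"hand": 5.5,"travel": [0,0,0],"twist": [0,0,0]},
    {"hand": 5.5,"travel": [0,0,0],"twist": [0,0,0]},
  ],
  force=20,
)

```text
time: 3.95
position: [0.5331, -0.4188, 0.0291]
tool_rot: [0.068, 0.998, -0.0, 0.0]
ft_force: [-0.2, -0.1, 3.6]
grip_width: 0.0616
grip_force: 18.1
```

```bash
python3 go.py 404.3 276.1 126.5 108.6
```

```text
t 3.95 pos [ 533.1 -418.8   29.1] th 82.2 w 61.6 gf 18.1 F [-0.2 -0.1  3.6]
twist z -26.4; then travel(cm) [-9.96 69.97 -9.74] | pre-twist axes [22.22 67.09 -9.77] tilt xy deg [-2.000e-02  3.000e-02 -2.643e+01]
```

Request:
move_arm(
  commands=[
    {"hand": 5.5,"travel": [0,0,-1.5],"twist": [0,0,0]},
    {"hand": 5.5,"travel": [0,0,-2],"twist": [0,0,-5.3]},
    {"hand": 5.5,"travel": [0,0,-2],"twist": [0,0,-5.3]},
    {"hand": 5.5,"travel": [0,0,-2],"twist": [0,0,-5.3]},
    {"hand": 5.5,"travel": [0,0,-2],"twist": [0,0,-5.3]},
  ],
)

```text
time: 4.37
position: [0.5328, -0.4187, 0.1255]
tool_rot: [-0.119, 0.993, -0.0, 0.0]
ft_force: [-0.2, -0.5, -1.5]
grip_width: 0.0613
grip_force: 20.0
```

Request:
move_arm(
  commands=[
    {"hand": 5.5,"travel": [-0.2,1.5,0],"twist": [0,0,-5.2]},
    {"hand": 5.5,"travel": [-0.4,2.8,0],"twist": [0,0,0]},
    {"hand": 5.5,"travel": [-0.4,2.8,0],"twist": [0,0,0]},
    {"hand": 5.5,"travel": [-0.4,2.8,0],"twist": [0,0,0]},
    {"hand": 5.5,"travel": [-0.4,2.8,0],"twist": [0,0,0]},
  ],
)

```text
time: 4.78
position: [0.5105, -0.2914, 0.1247]
tool_rot: [-0.161, 0.987, -0.0, 0.0]
ft_force: [-0.2, 0.6, -1.1]
grip_width: 0.0615
grip_force: 20.0
```

Request:
move_arm(
  commands=[
    {"hand": 5.5,"travel": [-0.4,2.8,0],"twist": [0,0,0]},
    {"hand": 5.5,"travel": [-0.4,2.8,0],"twist": [0,0,0]},
    {"hand": 5.5,"travel": [-0.4,2.8,0],"twist": [0,0,0]},
    {"hand": 5.5,"travel": [-0.4,2.8,0],"twist": [0,0,0]},
    {"hand": 5.5,"travel": [-0.4,2.8,0],"twist": [0,0,0]},
  ],
)

```text
time: 5.2
position: [0.4851, -0.1523, 0.1247]
tool_rot: [-0.161, 0.987, -0.0, 0.001]
ft_force: [-0.4, 0.3, -0.5]
grip_width: 0.0619
grip_force: 20.0
```

Request:
move_arm(
  commands=[
    {"hand": 5.5,"travel": [-0.4,2.8,0],"twist": [0,0,0]},
    {"hand": 5.5,"travel": [-0.4,2.8,0],"twist": [0,0,0]},
    {"hand": 5.5,"travel": [-0.4,2.8,0],"twist": [0,0,0]},
    {"hand": 5.5,"travel": [-0.4,2.8,0],"twist": [0,0,0]},
    {"hand": 5.5,"travel": [-0.4,2.8,0],"twist": [0,0,0]},
  ],
)

```text
time: 5.62
position: [0.4596, -0.0132, 0.1246]
tool_rot: [-0.161, 0.987, -0.0, 0.001]
ft_force: [0.6, 0.1, -0.5]
grip_width: 0.0618
grip_force: 20.0
```

Request:
move_arm(
  commands=[
    {"hand": 5.5,"travel": [-0.4,2.8,0],"twist": [0,0,0]},
    {"hand": 5.5,"travel": [-0.4,2.8,0],"twist": [0,0,0]},
    {"hand": 5.5,"travel": [-0.4,2.8,0],"twist": [0,0,0]},
    {"hand": 5.5,"travel": [-0.4,2.8,0],"twist": [0,0,0]},
    {"hand": 5.5,"travel": [-0.4,2.8,0],"twist": [0,0,0]},
  ],
)

```text
time: 6.03
position: [0.434, 0.1261, 0.1246]
tool_rot: [-0.161, 0.987, -0.0, 0.001]
ft_force: [1.2, 0.1, -0.6]
grip_width: 0.0616
grip_force: 20.0
```

Request:
move_arm(
  commands=[
    {"hand": 5.5,"travel": [-0.4,2.8,0],"twist": [0,0,0]},
    {"hand": 5.5,"travel": [-0.4,2.8,0],"twist": [0,0,0]},
    {"hand": 5.5,"travel": [-0.4,2.8,0],"twist": [0,0,0]},
    {"hand": 5.5,"travel": [0,0,0],"twist": [0,0,0]},
    {"hand": 5.5,"travel": [0,0,0],"twist": [0,0,0]},
  ],
)

```text
time: 6.45
position: [0.4186, 0.2095, 0.1244]
tool_rot: [-0.163, 0.987, -0.0, 0.001]
ft_force: [-0.6, 0.2, -1.1]
grip_width: 0.0619
grip_force: 20.0
```

```bash
python3 go.py 404.3 276.1 33 108.6; python3 -c "
from h import *
c=cam();cv2.imwrite('pics/a.png',np.hstack([up(c,280,235,32)[:,:,::-1],]))
c=cam('scene');cv2.imwrite('pics/b.png',up(c,390,160,40)[:,:,::-1])
a=cv2.imread('pics/a.png');b=cv2.imread('pics/b.png');cv2.imwrite('pics/ab.png',np.hstack([cv2.resize(x,(400,400)) for x in (a,b)]))"
```

```text
t 6.45 pos [418.6 209.5 124.4] th 108.8 w 61.9 gf 20.0 F [-0.6  0.2 -1.1]
twist z 0.2; then travel(cm) [-0.77  6.77  9.14] | pre-twist axes [-0.78  6.77  9.14] tilt xy deg [-0.02  0.1   0.18]
```

View pics/ab.png

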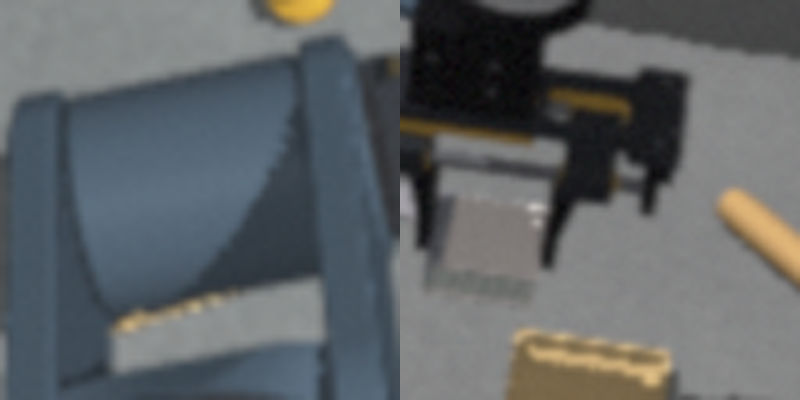

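The scene crop shows the large square held level between the fingers, with the tray just beyond it. I move over the tray and go down.

Request:
move_arm(
  commands=[
    {"hand": 5.5,"travel": [-0.3,2.7,0],"twist": [0,0,0.2]},
    {"hand": 5.5,"travel": [-0.3,2.5,0],"twist": [0,0,0]},
    {"hand": 5.5,"travel": [-0.2,1.6,1.5],"twist": [0,0,0]},
    {"hand": 5.5,"travel": [0,0,2.5],"twist": [0,0,0]},
    {"hand": 5.5,"travel": [0,0,2],"twist": [0,0,0]},
  ],
)

```text
time: 6.97
position: [0.4057, 0.2751, 0.0633]
tool_rot: [-0.159, 0.987, 0.0, 0.001]
ft_force: [-0.6, -0.8, -0.8]
grip_width: 0.0616
grip_force: 20.0
```

Request:
move_arm(
  commands=[
    {"hand": 5.5,"travel": [0,0,0],"twist": [0,0,0]},
    {"hand": 5.5,"travel": [0,0,0],"twist": [0,0,0]},
  ],
)

```text
time: 7.13
position: [0.4045, 0.274, 0.0631]
tool_rot: [-0.159, 0.987, -0.0, -0.001]
ft_force: [0.2, -0.1, -0.3]
grip_width: 0.0614
grip_force: 20.0
```

```bash
python3 go.py 404.3 276.1 33 108.6
```

```text
t 7.13 pos [404.5 274.   63.1] th 108.3 w 61.4 gf 20.0 F [ 0.2 -0.1 -0.3]
twist z -0.3; then travel(cm) [-0.05  0.21  3.01] | pre-twist axes [-0.05  0.21  3.01] tilt xy deg [-0.01 -0.15 -0.34]
```

Request:
move_arm(
  commands=[
    {"hand": 5.5,"travel": [0,0.2,1],"twist": [0,0,-0.3]},
    {"hand": 5.5,"travel": [0,0,1],"twist": [0,0,0]},
    {"hand": 5.5,"travel": [0,0,0.5],"twist": [0,0,0]},
    {"hand": 5.5,"travel": [0,0,0.3],"twist": [0,0,0]},
    {"hand": 5.5,"travel": [0,0,0],"twist": [0,0,0]},
  ],
)

```text
time: 7.55
position: [0.4037, 0.2769, 0.035]
tool_rot: [-0.162, 0.987, -0.0, -0.001]
ft_force: [-0.4, 0.4, -0.8]
grip_width: 0.0616
grip_force: 20.0
```

Request:
move_arm(
  commands=[
    {"hand": 5.5,"travel": [0,0,0.2],"twist": [0,0,0]},
    {"hand": 5.5,"travel": [0,0,0],"twist": [0,0,0]},
  ],
)

```text
time: 7.72
position: [0.4041, 0.2773, 0.0335]
tool_rot: [-0.162, 0.987, 0.0, 0.0]
ft_force: [0.2, -0.1, -0.7]
grip_width: 0.0619
grip_force: 20.0
```

```bash
python3 go.py 404.3 276.1 33 108.6
```

```text
t 7.72 pos [404.1 277.3  33.5] th 108.7 w 61.9 gf 20.0 F [ 0.2 -0.1 -0.7]
twist z 0.1; then travel(cm) [ 0.01 -0.12  0.05] | pre-twist axes [ 0.01 -0.12  0.05] tilt xy deg [0.   0.01 0.08]
```

Nudge to contact, release, lift and move clear.

Request:
move_arm(
  commands=[
    {"hand": 5.5,"travel": [0,-0.1,0.1],"twist": [0,0,0]},
    {"hand": 5.5,"travel": [0,0,0],"twist": [0,0,0]},
    {"hand": 6.8,"travel": [0,0,0],"twist": [0,0,0]},
    {"hand": 7.5,"travel": [0,0,0],"twist": [0,0,0]},
    {"hand": 8,"travel": [0,0,0],"twist": [0,0,0]},
  ],
)

```text
time: 8.13
position: [0.4044, 0.2762, 0.0326]
tool_rot: [-0.162, 0.987, -0.0, 0.0]
ft_force: [0.4, -0.1, -0.4]
grip_width: 0.0743
grip_force: 0.0
```

Request:
move_arm(
  commands=[
    {"hand": 8.7,"travel": [0,0,-1.5],"twist": [0,0,0]},
    {"hand": 8.7,"travel": [0,0,-3],"twist": [0,0,0]},
    {"hand": 8.7,"travel": [0,0,-3.5],"twist": [0,0,0]},
    {"hand": 8.7,"travel": [0,0,-1],"twist": [0,0,-6]},
    {"hand": 8.7,"travel": [0,0,0],"twist": [0,0,-6]},
  ],
)

```text
time: 8.55
position: [0.4063, 0.277, 0.1256]
tool_rot: [-0.267, 0.964, 0.0, 0.003]
ft_force: [0.2, 0.2, 0.1]
grip_width: 0.0866
grip_force: 0.0
```

```bash
python3 go.py 527.8 402.3 130 125.1
```

```text
t 8.55 pos [406.3 277.  125.6] th 121.0 w 86.6 gf 0.0 F [0.2 0.2 0.1]
twist z -4.1; then travel(cm) [-17.15   3.26  -0.44] | pre-twist axes [-16.87   4.49  -0.34] tilt xy deg [-0.09  0.38 -4.13]
```

Request:
move_arm(
  commands=[
    {"hand": 8.7,"travel": [0,0,0],"twist": [0,0,-4.1]},
    {"hand": 8.7,"travel": [-3.4,0.6,0],"twist": [0,0,0]},
    {"hand": 8.7,"travel": [-3.4,0.7,0],"twist": [0,0,0]},
    {"hand": 8.7,"travel": [-3.4,0.6,0],"twist": [0,0,0]},
    {"hand": 8.7,"travel": [-3.4,0.7,0],"twist": [0,0,0]},
  ],
)

```text
time: 8.97
position: [0.5021, 0.3759, 0.1226]
tool_rot: [-0.299, 0.954, -0.0, -0.0]
ft_force: [0.2, -0.2, -0.1]
grip_width: 0.087
grip_force: 0.0
```

Request:
move_arm(
  commands=[
    {"hand": 8.7,"travel": [-2.4,0.4,0],"twist": [0,0,0]},
    {"hand": 8.7,"travel": [-1,0.2,1],"twist": [0,0,0]},
    {"hand": 8.7,"travel": [0,0,2],"twist": [0,0,0]},
    {"hand": 8.7,"travel": [0,0,0],"twist": [0,0,0]},
    {"hand": 8.7,"travel": [0,0,0],"twist": [0,0,0]},
  ],
)

```text
time: 9.38
position: [0.5232, 0.3979, 0.0903]
tool_rot: [-0.299, 0.954, -0.001, -0.003]
ft_force: [-0.3, 0.6, -0.9]
grip_width: 0.0871
grip_force: 0.0
```

```bash
python3 go.py 527.8 402.3 24 125.1
cat > m3.py <<'E'
import sys; from h import *
c=cam(); T=[]
# name u v z mode
for a in sys.argv[1:]:
    k,u,v,z,md=a.split(','); u,v,z=int(u),int(v),float(z); r=32
    im=up(c,u,v,r); f=im.astype(int)
    m=(f[:,:,0]-f[:,:,2]>35) if md=='t' else f.min(2)>170
    p,w=blob(c,u,v,m,z,r); print(k,w)
    cv2.drawContours(im,[p.reshape(-1,1,2)],-1,(255,0,0),1); T.append(cv2.resize(im,(380,380)))
cv2.imwrite("pics/m3.png",np.hstack(T)[:,:,::-1])
E
python3 m3.py L,274,237,.028,w T,274,237,.014,t
```

```text
t 9.38 pos [523.2 397.9  90.3] th 124.8 w 87.1 gf 0.0 F [-0.3  0.6 -0.9]
twist z -0.3; then travel(cm) [-0.63  0.1   6.63] | pre-twist axes [-0.67  0.09  6.63] tilt xy deg [ 0.04 -0.39 -0.33]
L [402.9 279.1  65.4  55.4  18.3]
T [404.3 276.2  97.2  96.  -71.4]
```

View pics/m3.png

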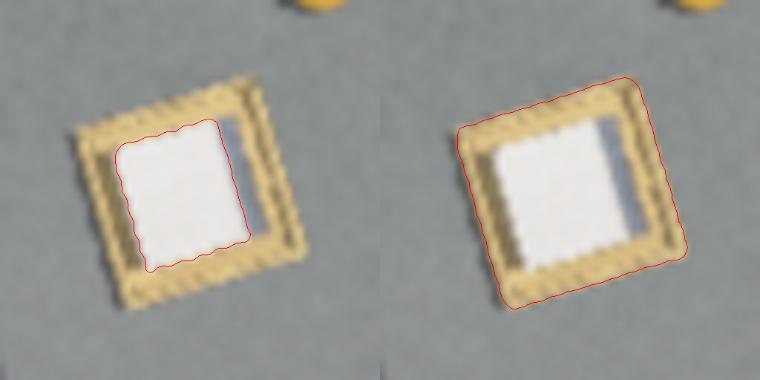

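The large square sits flat in the tray, centred to within about 1 mm and square to 0.3°. Next is the small cream square.

Request:
move_arm(
  commands=[
    {"hand": 8.7,"travel": [-0.3,0.1,2],"twist": [0,0,0]},
    {"hand": 8.7,"travel": [0,0,2],"twist": [0,0,0]},
    {"hand": 8.7,"travel": [0,0,0],"twist": [0,0,0]},
    {"hand": 8.7,"travel": [0,0,0],"twist": [0,0,0]},
  ],
)

```text
time: 9.77
position: [0.5266, 0.4012, 0.0525]
tool_rot: [-0.299, 0.954, -0.0, -0.001]
ft_force: [0.2, -0.6, -0.0]
grip_width: 0.0869
grip_force: 0.0
```

```bash
python3 go.py 527.8 402.3 22 125.1
```

```text
t 9.77 pos [526.6 401.2  52.5] th 124.8 w 86.9 gf 0.0 F [ 0.2 -0.6 -0. ]
twist z -0.3; then travel(cm) [-0.16  0.02  3.05] | pre-twist axes [-0.17  0.02  3.05] tilt xy deg [ 0.01 -0.14 -0.34]
```

Request:
move_arm(
  commands=[
    {"hand": 8.7,"travel": [-0.1,0,1.5],"twist": [0,0,-0.3]},
    {"hand": 8.7,"travel": [0,0,1.5],"twist": [0,0,0]},
    {"hand": 8.7,"travel": [0,0,0],"twist": [0,0,0]},
    {"hand": 8.7,"travel": [0,0,0],"twist": [0,0,0]},
    {"hand": 4,"travel": [0,0,0],"twist": [0,0,0]},
  ],
)

```text
time: 10.18
position: [0.5284, 0.4026, 0.0224]
tool_rot: [-0.301, 0.954, -0.0, -0.0]
ft_force: [0.2, -0.5, 0.0]
grip_width: 0.0848
grip_force: 0.0
```

Request:
move_arm(
  commands=[
    {"hand": 4,"travel": [0,0,0],"twist": [0,0,0]},
    {"hand": 4,"travel": [0,0,0],"twist": [0,0,0]},
    {"hand": 4,"travel": [0,0,0],"twist": [0,0,0]},
    {"hand": 4,"travel": [0,0,0],"twist": [0,0,0]},
    {"hand": 4,"travel": [0,0,0],"twist": [0,0,0]},
  ],
)

```text
time: 10.6
position: [0.5286, 0.4027, 0.0228]
tool_rot: [-0.301, 0.954, 0.0, 0.0]
ft_force: [-0.5, -0.5, -0.5]
grip_width: 0.055
grip_force: 0.0
```

```bash
python3 go.py 404.2 275.7 122 108.4
```

```text
t 10.60 pos [528.6 402.7  22.8] th 125.1 w 55.0 gf 0.0 F [-0.5 -0.5 -0.5]
twist z 16.7; then travel(cm) [15.81 -8.12 -9.92] | pre-twist axes [17.47 -3.25 -9.92] tilt xy deg [-0.    0.03 16.68]
```

Request:
move_arm(
  commands=[
    {"hand": 4,"travel": [0,0,0],"twist": [0,0,0]},
    {"hand": 4,"travel": [0,0,0],"twist": [0,0,0]},
    {"hand": 4,"travel": [0,0,0],"twist": [0,0,0]},
    {"hand": 4,"travel": [0,0,0],"twist": [0,0,0]},
    {"hand": 4,"travel": [0,0,0],"twist": [0,0,0]},
  ],
)

```text
time: 11.02
position: [0.5285, 0.4027, 0.0227]
tool_rot: [-0.301, 0.954, 0.0, 0.0]
ft_force: [-1.2, -0.3, 1.8]
grip_width: 0.0456
grip_force: 20.0
```

Request:
move_arm(
  commands=[
    {"hand": 4,"travel": [0,0,-2],"twist": [0,0,0]},
    {"hand": 4,"travel": [0,0,-2.5],"twist": [0,0,5.6]},
    {"hand": 4,"travel": [0,0,-2.5],"twist": [0,0,5.6]},
    {"hand": 4,"travel": [0,0,-2.5],"twist": [0,0,5.5]},
    {"hand": 4,"travel": [2.2,-1.1,0],"twist": [0,0,0]},
  ],
)

```text
time: 11.43
position: [0.5182, 0.3896, 0.1235]
tool_rot: [-0.158, 0.987, 0.003, 0.009]
ft_force: [1.5, 0.0, 0.3]
grip_width: 0.0456
grip_force: 20.0
```

Request:
move_arm(
  commands=[
    {"hand": 4,"travel": [3,-1.5,0],"twist": [0,0,0]},
    {"hand": 4,"travel": [3,-1.5,0],"twist": [0,0,0]},
    {"hand": 4,"travel": [3,-1.5,0],"twist": [0,0,0]},
    {"hand": 4,"travel": [3,-1.5,0],"twist": [0,0,0]},
    {"hand": 4,"travel": [1.6,-1,0],"twist": [0,0,0]},
  ],
)

```text
time: 11.85
position: [0.3995, 0.2735, 0.1173]
tool_rot: [-0.16, 0.987, -0.001, -0.003]
ft_force: [0.3, -0.6, -1.0]
grip_width: 0.0461
grip_force: 20.0
```

Request:
move_arm(
  commands=[
    {"hand": 4,"travel": [0,0,1.5],"twist": [0,0,0]},
    {"hand": 4,"travel": [0,0,1.5],"twist": [0,0,0]},
    {"hand": 4,"travel": [0,0,0],"twist": [0,0,0]},
    {"hand": 4,"travel": [0,0,0],"twist": [0,0,0]},
  ],
)

```text
time: 12.18
position: [0.4037, 0.2757, 0.0872]
tool_rot: [-0.16, 0.987, -0.0, -0.001]
ft_force: [-0.1, 0.1, -0.8]
grip_width: 0.0456
grip_force: 20.0
```

```bash
python3 go.py 404.2 275.7 51 108.4
```

```text
t 12.18 pos [403.7 275.7  87.2] th 108.4 w 45.6 gf 20.0 F [-0.1  0.1 -0.8]
twist z -0.0; then travel(cm) [-0.04 -0.02  3.62] | pre-twist axes [-0.05 -0.02  3.62] tilt xy deg [-0.01 -0.09 -0.03]
```

Request:
move_arm(
  commands=[
    {"hand": 4,"travel": [0,0,1.5],"twist": [0,0,0]},
    {"hand": 4,"travel": [0,0,1.2],"twist": [0,0,0]},
    {"hand": 4,"travel": [0,0,0.6],"twist": [0,0,0]},
    {"hand": 4,"travel": [0,0,0.2],"twist": [0,0,0]},
    {"hand": 4,"travel": [0,0,0],"twist": [0,0,0]},
  ],
)

```text
time: 12.6
position: [0.4042, 0.2761, 0.0525]
tool_rot: [-0.16, 0.987, -0.0, -0.0]
ft_force: [-0.1, 0.1, 0.0]
grip_width: 0.0459
grip_force: 20.0
```

Request:
move_arm(
  commands=[
    {"hand": 4,"travel": [0,0,0.1],"twist": [0,0,0]},
    {"hand": 4,"travel": [0,0,0],"twist": [0,0,0]},
  ],
)

```text
time: 12.77
position: [0.4044, 0.2761, 0.052]
tool_rot: [-0.16, 0.987, 0.0, 0.001]
ft_force: [-0.4, -0.0, 0.2]
grip_width: 0.0461
grip_force: 20.0
```

```bash
python3 go.py 404.2 275.7 50.7 108.4
```

```text
t 12.77 pos [404.4 276.1  52. ] th 108.4 w 46.1 gf 20.0 F [-0.4 -0.   0.2]
twist z -0.0; then travel(cm) [ 0.04 -0.03  0.13] | pre-twist axes [ 0.04 -0.03  0.13] tilt xy deg [ 0.    0.06 -0.02]
```

Request:
move_arm(
  commands=[
    {"hand": 4,"travel": [0,0,0.1],"twist": [0,0,0]},
    {"hand": 4,"travel": [0,0,0],"twist": [0,0,0]},
    {"hand": 5,"travel": [0,0,0],"twist": [0,0,0]},
    {"hand": 6,"travel": [0,0,0],"twist": [0,0,0]},
    {"hand": 7,"travel": [0,0,0],"twist": [0,0,0]},
  ],
)

```text
time: 13.18
position: [0.4041, 0.2759, 0.0507]
tool_rot: [-0.16, 0.987, 0.0, 0.0]
ft_force: [0.1, 0.7, 1.1]
grip_width: 0.0565
grip_force: 0.0
```

Request:
move_arm(
  commands=[
    {"hand": 8.7,"travel": [0,0,0],"twist": [0,0,0]},
    {"hand": 8.7,"travel": [0,0,-2.5],"twist": [0,0,0]},
    {"hand": 8.7,"travel": [0,0,-3],"twist": [0,0,0]},
    {"hand": 8.7,"travel": [0,0,-3],"twist": [0,0,0]},
    {"hand": 8.7,"travel": [0,0,0],"twist": [0,0,0]},
  ],
)

```text
time: 13.6
position: [0.4069, 0.2772, 0.14]
tool_rot: [-0.16, 0.987, 0.001, 0.005]
ft_force: [1.6, 0.7, -0.2]
grip_width: 0.0843
grip_force: 0.0
```

```bash
python3 go.py 388.7 -282.1 135 48.7
```

```text
t 13.60 pos [406.9 277.2 140. ] th 108.4 w 84.3 gf 0.0 F [ 1.6  0.7 -0.2]
twist z 59.7; then travel(cm) [-35.55 -43.22   0.5 ] | pre-twist axes [ 19.38 -52.5    0.28] tilt xy deg [ 0.31  0.49 59.69]
```

Request:
move_arm(
  commands=[
    {"hand": 8.7,"travel": [0,0,0],"twist": [0,0,6.6]},
    {"hand": 8.7,"travel": [0,0,0],"twist": [0,0,6.6]},
    {"hand": 8.7,"travel": [0,0,0],"twist": [0,0,6.6]},
    {"hand": 8.7,"travel": [0,0,0],"twist": [0,0,6.6]},
    {"hand": 8.7,"travel": [0,0,0],"twist": [0,0,6.6]},
  ],
)

```text
time: 14.02
position: [0.4037, 0.2758, 0.1352]
tool_rot: [0.13, 0.991, -0.0, -0.0]
ft_force: [0.7, 0.7, 0.4]
grip_width: 0.0869
grip_force: 0.0
```

Request:
move_arm(
  commands=[
    {"hand": 8.7,"travel": [0,0,0],"twist": [0,0,6.6]},
    {"hand": 8.7,"travel": [0,0,0],"twist": [0,0,6.6]},
    {"hand": 8.7,"travel": [0,0,0],"twist": [0,0,6.6]},
    {"hand": 8.7,"travel": [0,0,0],"twist": [0,0,6.9]},
    {"hand": 8.7,"travel": [-3.2,-2.5,0],"twist": [0,0,0]},
  ],
)

```text
time: 14.43
position: [0.4113, 0.2402, 0.1354]
tool_rot: [0.353, 0.936, 0.002, 0.001]
ft_force: [1.4, -1.1, 0.2]
grip_width: 0.087
grip_force: 0.0
```

Request:
move_arm(
  commands=[
    {"hand": 8.7,"travel": [-3.2,-2.5,0],"twist": [0,0,0]},
    {"hand": 8.7,"travel": [-3.2,-2.5,0],"twist": [0,0,0]},
    {"hand": 8.7,"travel": [-3.2,-2.5,0],"twist": [0,0,0]},
    {"hand": 8.7,"travel": [-3.2,-2.5,0],"twist": [0,0,0]},
    {"hand": 8.7,"travel": [-3.2,-2.5,0],"twist": [0,0,0]},
  ],
)

```text
time: 14.85
position: [0.4489, 0.0347, 0.1352]
tool_rot: [0.353, 0.936, -0.0, -0.0]
ft_force: [0.8, 0.6, -0.5]
grip_width: 0.087
grip_force: 0.0
```

Request:
move_arm(
  commands=[
    {"hand": 8.7,"travel": [-3.1,-2.3,0],"twist": [0,0,0]},
    {"hand": 8.7,"travel": [-1.7,-3.2,0],"twist": [0,0,0]},
    {"hand": 8.7,"travel": [-1.7,-3.2,0],"twist": [0,0,0]},
    {"hand": 8.7,"travel": [-1.7,-3.2,0],"twist": [0,0,0]},
    {"hand": 8.7,"travel": [-1.7,-3.2,0],"twist": [0,0,0]},
  ],
)

```text
time: 15.27
position: [0.4229, -0.1438, 0.1352]
tool_rot: [0.353, 0.936, 0.0, -0.0]
ft_force: [-0.0, 0.3, 0.6]
grip_width: 0.0872
grip_force: 0.0
```

Request:
move_arm(
  commands=[
    {"hand": 8.7,"travel": [-1.7,-3.2,0],"twist": [0,0,0]},
    {"hand": 8.7,"travel": [-1.7,-3.2,0],"twist": [0,0,0]},
    {"hand": 8.7,"travel": [-1.7,-3.2,0],"twist": [0,0,0]},
    {"hand": 8.7,"travel": [-1.5,-3.2,0],"twist": [0,0,0]},
    {"hand": 8.7,"travel": [0,0,2],"twist": [0,0,0]},
  ],
)

```text
time: 15.68
position: [0.3907, -0.2914, 0.1178]
tool_rot: [0.355, 0.935, -0.004, 0.006]
ft_force: [0.6, -0.2, 0.5]
grip_width: 0.0872
grip_force: 0.0
```

Request:
move_arm(
  commands=[
    {"hand": 8.7,"travel": [0,0,2],"twist": [0,0,0]},
    {"hand": 8.7,"travel": [0,0,1],"twist": [0,0,0]},
    {"hand": 8.7,"travel": [0,0,0],"twist": [0,0,0]},
    {"hand": 8.7,"travel": [0,0,0],"twist": [0,0,0]},
    {"hand": 8.7,"travel": [0,0,0],"twist": [0,0,0]},
  ],
)

```text
time: 16.1
position: [0.389, -0.282, 0.0858]
tool_rot: [0.353, 0.936, -0.0, 0.0]
ft_force: [0.6, 0.6, -0.4]
grip_width: 0.0869
grip_force: 0.0
```

```bash
python3 go.py 388.7 -282.1 27.5 48.7; python3 m3.py S,274,237,.052,w T,274,237,.014,t
```

```text
t 16.10 pos [ 389.  -282.    85.8] th 48.7 w 86.9 gf 0.0 F [ 0.6  0.6 -0.4]
twist z -0.0; then travel(cm) [ 0.02 -0.03  5.83] | pre-twist axes [ 0.02 -0.03  5.83] tilt xy deg [-0.01  0.03 -0.01]
S [411.6 277.2  54.3  47.5 -71.8]
T [404.3 276.1  97.3  96.  -71.3]
```

View pics/m3.png

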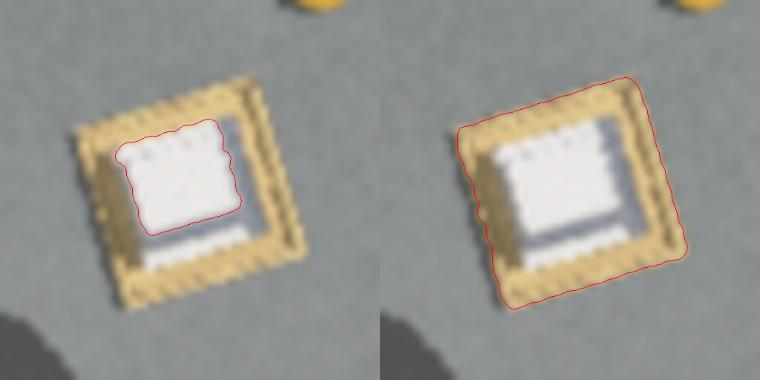

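```bash
cat > m4.py <<'E'
from h import *
c=cam()
def show(n,a,z): 
    w=ray(c,a,z)*1000; print(n,w.round(1).tolist(),"len %.1f ang %.1f"%(np.hypot(*(w[1]-w[0])),np.degrees(np.arctan2(*(w[1]-w[0])[::-1])))); return w
w=show("cream lower edge",[[267.25-.5,244.7-.5],[282.6-.5,240-.5]],.052)
# profile across, along tray axis 18.6 deg through tray centre line, at z=.052
im=c["frame"].astype(np.float32)
def prof(d,off,z,rng):
    a=np.radians(d); t=np.arange(*rng); n=np.array([-np.sin(a),np.cos(a)])
    acc=0
    for o in off:
        P=np.array([404.2,275.7])+t[:,None]*[np.cos(a),np.sin(a)]+n*o
        uv=proj(c,np.c_[P/1000,np.full(len(t),z)]).astype(np.float32)
        acc=acc+cv2.remap(im,uv[:,0].reshape(-1,1),uv[:,1].reshape(-1,1),cv2.INTER_LINEAR)[:,0]/len(off)
    for ti,p in zip(t,acc): print(ti,p.astype(int),int(p[2]-p[0]),end=" | ")
    print()
prof(18.5,range(-15,16,3),.052,(-40,41,2))
prof(108.5,range(-10,16,3),.052,(-40,41,2))
E
python3 m4.py
```

```text
cream lower edge [[383.1, 290.3], [397.9, 246.3]] len 46.4 ang -71.4
-40 [209 182 129] -80 | -38 [212 184 131] -81 | -36 [213 185 133] -79 | -34 [213 190 144] -69 | -32 [218 203 175] -42 | -30 [225 218 206] -18 | -28 [227 224 220] -7 | -26 [219 216 215] -3 | -24 [194 193 194] 0 | -22 [162 164 169] 7 | -20 [145 149 157] 12 | -18 [148 152 161] 12 | -16 [171 173 178] 7 | -14 [204 203 204] 0 | -12 [224 222 221] -3 | -10 [232 229 227] -4 | -8 [233 231 229] -4 | -6 [233 231 229] -4 | -4 [233 230 228] -4 | -2 [233 230 228] -4 | 0 [233 230 228] -4 | 2 [233 231 229] -4 | 4 [233 231 229] -4 | 6 [233 231 229] -4 | 8 [233 231 229] -4 | 10 [233 231 229] -4 | 12 [233 231 229] -4 | 14 [233 231 229] -4 | 16 [233 230 228] -4 | 18 [232 230 228] -4 | 20 [230 227 225] -4 | 22 [227 224 222] -4 | 24 [227 224 222] -4 | 26 [229 226 223] -6 | 28 [226 220 211] -14 | 30 [221 208 184] -37 | 32 [217 196 152] -65 | 34 [219 194 140] -78 | 36 [218 192 136] -82 | 38 [212 185 131] -80 | 40 [207 181 129] -77 | 
-40 [209 183 130] -78 | -38 [204 179 134] -69 | -36 [174 158 132] -41 | -34 [146 142 137] -9 | -32 [136 139 146] 9 | -30 [140 145 154] 13 | -28 [158 161 168] 9 | -26 [184 185 188] 3 | -24 [209 208 208] 0 | -22 [223 221 220] -2 | -20 [228 226 225] -3 | -18 [230 227 226] -3 | -16 [230 228 226] -3 | -14 [229 227 226] -3 | -12 [229 227 225] -3 | -10 [229 227 226] -3 | -8 [230 228 226] -3 | -6 [230 228 226] -3 | -4 [230 227 226] -3 | -2 [229 227 226] -3 | 0 [229 227 225] -3 | 2 [230 227 226] -4 | 4 [230 228 226] -4 | 6 [229 227 225] -3 | 8 [229 227 225] -3 | 10 [229 227 225] -3 | 12 [229 227 225] -4 | 14 [229 226 225] -3 | 16 [228 226 224] -3 | 18 [226 224 222] -3 | 20 [215 212 211] -4 | 22 [189 185 183] -6 | 24 [159 155 150] -8 | 26 [141 133 122] -18 | 28 [136 124 103] -32 | 30 [135 119  90] -44 | 32 [134 117  85] -48 | 34 [130 114  82] -48 | 36 [125 110  80] -45 | 38 [130 115  84] -46 | 40 [129 116  89] -40 |
```

The small square is centred on the large one to within about 1 mm. Next is the large oblong.

Request:
move_arm(
  commands=[
    {"hand": 8.7,"travel": [0,0,2],"twist": [0,0,0]},
    {"hand": 8.7,"travel": [0,0,2],"twist": [0,0,0]},
    {"hand": 8.7,"travel": [0,0,1.8],"twist": [0,0,0]},
    {"hand": 8.7,"travel": [0,0,0],"twist": [0,0,0]},
    {"hand": 8.7,"travel": [0,0,0],"twist": [0,0,0]},
  ],
)

```text
time: 16.62
position: [0.3888, -0.2817, 0.0276]
tool_rot: [0.353, 0.936, 0.0, -0.0]
ft_force: [-0.2, -0.1, -0.3]
grip_width: 0.0871
grip_force: 0.0
```

Request:
move_arm(
  commands=[
    {"hand": 4.8,"travel": [0,0,0],"twist": [0,0,0]},
    {"hand": 4.8,"travel": [0,0,0],"twist": [0,0,0]},
    {"hand": 4.8,"travel": [0,0,0],"twist": [0,0,0]},
    {"hand": 4.8,"travel": [0,0,0],"twist": [0,0,0]},
    {"hand": 4.8,"travel": [0,0,0],"twist": [0,0,0]},
  ],
  force=25,
)

```text
time: 17.03
position: [0.3891, -0.2823, 0.0282]
tool_rot: [0.353, 0.936, -0.0, 0.001]
ft_force: [-0.3, 0.6, -1.1]
grip_width: 0.0615
grip_force: 0.0
```

Request:
move_arm(
  commands=[
    {"hand": 4.8,"travel": [0,0,0],"twist": [0,0,0]},
    {"hand": 4.8,"travel": [0,0,0],"twist": [0,0,0]},
    {"hand": 4.8,"travel": [0,0,0],"twist": [0,0,0]},
  ],
)

```text
time: 17.28
position: [0.3889, -0.2821, 0.0279]
tool_rot: [0.353, 0.936, -0.0, 0.0]
ft_force: [-0.3, 0.7, 3.7]
grip_width: 0.0536
grip_force: 25.0
```

```bash
python3 go.py 636.2 -233.4 127.5 103.5
```

```text
t 17.28 pos [ 388.9 -282.1   27.9] th 48.7 w 53.6 gf 25.0 F [-0.3  0.7  3.7]
twist z -54.8; then travel(cm) [-25.18  -1.03  -9.96] | pre-twist axes [-15.36  19.99  -9.95] tilt xy deg [-2.000e-02  3.000e-02 -5.483e+01]
```

Request:
move_arm(
  commands=[
    {"hand": 4.8,"travel": [0,0,-1.5],"twist": [0,0,0]},
    {"hand": 4.8,"travel": [0,0,-2],"twist": [0,0,0]},
    {"hand": 4.8,"travel": [0,0,-2],"twist": [0,0,-5.5]},
    {"hand": 4.8,"travel": [0,0,-2],"twist": [0,0,-5.5]},
    {"hand": 4.8,"travel": [0,0,-1.5],"twist": [0,0,-5.5]},
  ],
)

```text
time: 17.7
position: [0.3888, -0.282, 0.1187]
tool_rot: [0.213, 0.977, -0.0, 0.0]
ft_force: [1.2, 0.7, -1.0]
grip_width: 0.0542
grip_force: 25.0
```

Request:
move_arm(
  commands=[
    {"hand": 4.8,"travel": [0,0,0],"twist": [0,0,-5.5]},
    {"hand": 4.8,"travel": [0,0,0],"twist": [0,0,-5.5]},
    {"hand": 4.8,"travel": [0,0,0],"twist": [0,0,-5.5]},
    {"hand": 4.8,"travel": [0,0,0],"twist": [0,0,-5.5]},
    {"hand": 4.8,"travel": [0,0,0],"twist": [0,0,-5.5]},
  ],
)

```text
time: 18.12
position: [0.3885, -0.2817, 0.1174]
tool_rot: [-0.026, 1.0, 0.0, -0.0]
ft_force: [-0.1, 0.2, -0.4]
grip_width: 0.0539
grip_force: 25.0
```

Request:
move_arm(
  commands=[
    {"hand": 4.8,"travel": [0,0,0],"twist": [0,0,-5.5]},
    {"hand": 4.8,"travel": [0,0,0],"twist": [0,0,-5.3]},
    {"hand": 4.8,"travel": [-2,-0.1,0],"twist": [0,0,0]},
    {"hand": 4.8,"travel": [-3,-0.1,0],"twist": [0,0,0]},
    {"hand": 4.8,"travel": [-3,-0.1,0],"twist": [0,0,0]},
  ],
)

```text
time: 18.53
position: [0.4673, -0.266, 0.1172]
tool_rot: [-0.116, 0.993, 0.001, -0.001]
ft_force: [1.0, -0.8, -0.3]
grip_width: 0.0536
grip_force: 25.0
```

Request:
move_arm(
  commands=[
    {"hand": 4.8,"travel": [-3,-0.1,0],"twist": [0,0,0]},
    {"hand": 4.8,"travel": [-3,-0.1,0],"twist": [0,0,0]},
    {"hand": 4.8,"travel": [-3,-0.1,0],"twist": [0,0,0]},
    {"hand": 4.8,"travel": [-3,-0.1,0],"twist": [0,0,0]},
    {"hand": 4.8,"travel": [-3,-0.1,0],"twist": [0,0,0]},
  ],
)

```text
time: 18.95
position: [0.6152, -0.2353, 0.1169]
tool_rot: [-0.117, 0.993, 0.0, -0.001]
ft_force: [0.2, -1.1, -0.7]
grip_width: 0.0536
grip_force: 25.0
```

Request:
move_arm(
  commands=[
    {"hand": 4.8,"travel": [-2.2,-0.2,0],"twist": [0,0,0]},
    {"hand": 4.8,"travel": [0,0,1.5],"twist": [0,0,0]},
    {"hand": 4.8,"travel": [0,0,1],"twist": [0,0,0]},
    {"hand": 4.8,"travel": [0,0,0],"twist": [0,0,0]},
    {"hand": 4.8,"travel": [0,0,0],"twist": [0,0,0]},
  ],
)

```text
time: 19.37
position: [0.6342, -0.2323, 0.0908]
tool_rot: [-0.117, 0.993, 0.001, -0.002]
ft_force: [-0.4, -1.0, -0.1]
grip_width: 0.0537
grip_force: 25.0
```

```bash
python3 go.py 636.2 -233.4 32 103.5
```

```text
t 19.37 pos [ 634.2 -232.3   90.8] th 103.4 w 53.7 gf 25.0 F [-0.4 -1.  -0.1]
twist z -0.1; then travel(cm) [-0.17 -0.15  5.88] | pre-twist axes [-0.2  -0.17  5.88] tilt xy deg [ 0.19 -0.21 -0.05]
```

Request:
move_arm(
  commands=[
    {"hand": 4.8,"travel": [-0.1,-0.1,1.5],"twist": [0,0,0]},
    {"hand": 4.8,"travel": [0,0,2],"twist": [0,0,0]},
    {"hand": 4.8,"travel": [0,0,1.5],"twist": [0,0,0]},
    {"hand": 4.8,"travel": [0,0,0],"twist": [0,0,0]},
    {"hand": 4.8,"travel": [0,0,0],"twist": [0,0,0]},
  ],
)

```text
time: 19.78
position: [0.6363, -0.2337, 0.0415]
tool_rot: [-0.117, 0.993, 0.001, -0.001]
ft_force: [-0.7, 0.4, -0.8]
grip_width: 0.0538
grip_force: 25.0
```

```bash
python3 go.py 636.2 -233.4 32 103.5
```

```text
t 19.78 pos [ 636.3 -233.7   41.5] th 103.4 w 53.8 gf 25.0 F [-0.7  0.4 -0.8]
twist z -0.1; then travel(cm) [0.   0.04 0.95] | pre-twist axes [0.   0.03 0.95] tilt xy deg [ 0.1  -0.1  -0.07]
```

Request:
move_arm(
  commands=[
    {"hand": 4.8,"travel": [0,0,0.5],"twist": [0,0,0]},
    {"hand": 4.8,"travel": [0,0,0.3],"twist": [0,0,0]},
    {"hand": 4.8,"travel": [0,0,0],"twist": [0,0,0]},
    {"hand": 4.8,"travel": [0,0,0.1],"twist": [0,0,0]},
    {"hand": 4.8,"travel": [0,0,0],"twist": [0,0,0]},
  ],
)

```text
time: 20.2
position: [0.6376, -0.2338, 0.0339]
tool_rot: [-0.117, 0.993, -0.0, 0.0]
ft_force: [-0.0, -1.0, -1.8]
grip_width: 0.0539
grip_force: 25.0
```

```bash
python3 go.py 636.2 -233.4 32 103.5
```

```text
t 20.20 pos [ 637.6 -233.8   33.9] th 103.5 w 53.9 gf 25.0 F [-0.  -1.  -1.8]
twist z -0.0; then travel(cm) [0.13 0.08 0.19] | pre-twist axes [0.13 0.08 0.19] tilt xy deg [-0.03  0.03 -0.03]
```

Request:
move_arm(
  commands=[
    {"hand": 4.8,"travel": [0.1,0.1,0.15],"twist": [0,0,0]},
    {"hand": 4.8,"travel": [0,0,0],"twist": [0,0,0]},
    {"hand": 6,"travel": [0,0,0],"twist": [0,0,0]},
    {"hand": 7,"travel": [0,0,0],"twist": [0,0,0]},
    {"hand": 7.5,"travel": [0,0,0],"twist": [0,0,0]},
  ],
)

```text
time: 20.62
position: [0.6364, -0.2331, 0.0323]
tool_rot: [-0.117, 0.993, -0.0, 0.0]
ft_force: [0.3, 0.4, -0.7]
grip_width: 0.0662
grip_force: 0.0
```

Request:
move_arm(
  commands=[
    {"hand": 8.7,"travel": [0,0,0],"twist": [0,0,0]},
    {"hand": 8.7,"travel": [0,0,-2],"twist": [0,0,0]},
    {"hand": 8.7,"travel": [0,0,-3],"twist": [0,0,0]},
    {"hand": 8.7,"travel": [0,0,-3],"twist": [0,0,0]},
    {"hand": 8.7,"travel": [0,0,-2],"twist": [0,0,0]},
  ],
)

```text
time: 21.03
position: [0.6372, -0.2336, 0.1348]
tool_rot: [-0.117, 0.993, -0.001, 0.001]
ft_force: [-0.3, 0.3, 0.2]
grip_width: 0.0862
grip_force: 0.0
```

```bash
python3 go.py 664.6 -3.8 130 132
```

```text
t 21.03 pos [ 637.2 -233.6  134.8] th 103.5 w 86.2 gf 0.0 F [-0.3  0.3  0.2]
twist z -28.5; then travel(cm) [-17.41  15.25   0.48] | pre-twist axes [-8.01 21.71  0.45] tilt xy deg [ -0.16   0.11 -28.53]
```

Request:
move_arm(
  commands=[
    {"hand": 8.7,"travel": [0,0,0],"twist": [0,0,-7.1]},
    {"hand": 8.7,"travel": [0,0,0],"twist": [0,0,-7.1]},
    {"hand": 8.7,"travel": [0,0,0],"twist": [0,0,-7.1]},
    {"hand": 8.7,"travel": [0,0,0],"twist": [0,0,-7.1]},
    {"hand": 8.7,"travel": [-2.5,2.2,0],"twist": [0,0,0]},
  ],
)

```text
time: 21.45
position: [0.6407, -0.2058, 0.1326]
tool_rot: [-0.357, 0.934, -0.003, 0.001]
ft_force: [0.0, 1.0, -0.9]
grip_width: 0.0871
grip_force: 0.0
```

Request:
move_arm(
  commands=[
    {"hand": 8.7,"travel": [-2.5,2.2,0],"twist": [0,0,0]},
    {"hand": 8.7,"travel": [-2.5,2.2,0],"twist": [0,0,0]},
    {"hand": 8.7,"travel": [-2.5,2.2,0],"twist": [0,0,0]},
    {"hand": 8.7,"travel": [-2.5,2.2,0],"twist": [0,0,0]},
    {"hand": 8.7,"travel": [-2.5,2.2,0],"twist": [0,0,0]},
  ],
)

```text
time: 21.87
position: [0.6598, -0.0332, 0.1322]
tool_rot: [-0.357, 0.934, -0.0, 0.0]
ft_force: [0.7, 1.1, -0.6]
grip_width: 0.0868
grip_force: 0.0
```

Request:
move_arm(
  commands=[
    {"hand": 8.7,"travel": [-2.4,2,0],"twist": [0,0,0]},
    {"hand": 8.7,"travel": [0,0,2],"twist": [0,0,0]},
    {"hand": 8.7,"travel": [0,0,2],"twist": [0,0,0]},
    {"hand": 8.7,"travel": [0,0,0],"twist": [0,0,0]},
    {"hand": 8.7,"travel": [0,0,0],"twist": [0,0,0]},
  ],
)

```text
time: 22.28
position: [0.6633, -0.0034, 0.0911]
tool_rot: [-0.357, 0.934, 0.001, -0.001]
ft_force: [1.2, -0.2, 0.9]
grip_width: 0.0871
grip_force: 0.0
```

```bash
python3 go.py 664.6 -3.8 22 132; python3 m3.py L,446,164,.028,w T,446,164,.014,t
```

```text
t 22.28 pos [663.3  -3.4  91.1] th 131.9 w 87.1 gf 0.0 F [ 1.2 -0.2  0.9]
twist z -0.1; then travel(cm) [-0.06 -0.12  6.91] | pre-twist axes [-0.08 -0.13  6.91] tilt xy deg [ 0.13 -0.11 -0.11]
L [ 634.9 -230.6  108.3   48.5   13.3]
T [ 636.3 -233.2  138.1   89.4   13.4]
```

View pics/m3.png

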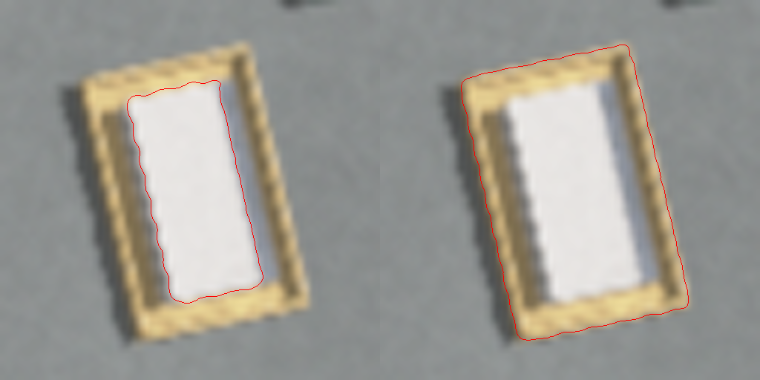

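The large oblong is flat in its tray, within about 1 mm and square with it. Next I grip the small oblong.

Request:
move_arm(
  commands=[
    {"hand": 8.7,"travel": [0,0,2.5],"twist": [0,0,0]},
    {"hand": 8.7,"travel": [0,0,2.5],"twist": [0,0,0]},
    {"hand": 8.7,"travel": [0,-0.1,1.8],"twist": [0,0,0]},
    {"hand": 8.7,"travel": [0,0,0],"twist": [0,0,0]},
    {"hand": 8.7,"travel": [0,0,0],"twist": [0,0,0]},
  ],
)

```text
time: 22.75
position: [0.6652, -0.0051, 0.0244]
tool_rot: [-0.357, 0.934, 0.0, -0.0]
ft_force: [0.6, -0.1, 0.4]
grip_width: 0.0871
grip_force: 0.0
```

Request:
move_arm(
  commands=[
    {"hand": 3.4,"travel": [0,0,0],"twist": [0,0,0]},
    {"hand": 3.4,"travel": [0,0,0],"twist": [0,0,0]},
    {"hand": 3.4,"travel": [0,0,0],"twist": [0,0,0]},
    {"hand": 3.4,"travel": [0,0,0],"twist": [0,0,0]},
    {"hand": 3.4,"travel": [0,0,0],"twist": [0,0,0]},
  ],
  force=20,
)

```text
time: 23.17
position: [0.6654, -0.0045, 0.025]
tool_rot: [-0.357, 0.934, -0.0, 0.001]
ft_force: [-0.4, -0.5, -0.6]
grip_width: 0.0614
grip_force: 0.0
```

Request:
move_arm(
  commands=[
    {"hand": 3.4,"travel": [0,0,0],"twist": [0,0,0]},
    {"hand": 3.4,"travel": [0,0,0],"twist": [0,0,0]},
    {"hand": 3.4,"travel": [0,0,0],"twist": [0,0,0]},
    {"hand": 3.4,"travel": [0,0,0],"twist": [0,0,0]},
    {"hand": 3.4,"travel": [0,0,0],"twist": [0,0,0]},
  ],
)

```text
time: 23.58
position: [0.6649, -0.0043, 0.024]
tool_rot: [-0.357, 0.934, 0.0, -0.0]
ft_force: [-0.2, -0.8, 0.9]
grip_width: 0.0401
grip_force: 20.0
```

```bash
python3 go.py 635.9 -234 122 103.3
```

```text
t 23.58 pos [664.9  -4.3  24. ] th 131.9 w 40.1 gf 20.0 F [-0.2 -0.8  0.9]
twist z 28.6; then travel(cm) [  8.1  -21.68  -9.8 ] | pre-twist axes [ 17.49 -15.16  -9.8 ] tilt xy deg [ 1.000e-02 -1.000e-02  2.857e+01]
```

Request:
move_arm(
  commands=[
    {"hand": 3.4,"travel": [0,0,-2],"twist": [0,0,0]},
    {"hand": 3.4,"travel": [0,0,-2],"twist": [0,0,7.1]},
    {"hand": 3.4,"travel": [0,0,-2],"twist": [0,0,7.1]},
    {"hand": 3.4,"travel": [0,0,-2],"twist": [0,0,7.1]},
    {"hand": 3.4,"travel": [0,0,-2],"twist": [0,0,7.1]},
  ],
)

```text
time: 24.0
position: [0.6647, -0.0044, 0.1246]
tool_rot: [-0.114, 0.993, 0.0, -0.0]
ft_force: [0.2, -0.3, -0.5]
grip_width: 0.0401
grip_force: 20.0
```

Request:
move_arm(
  commands=[
    {"hand": 3.4,"travel": [1,-2.7,0],"twist": [0,0,0.2]},
    {"hand": 3.4,"travel": [1,-2.7,0],"twist": [0,0,0]},
    {"hand": 3.4,"travel": [1,-2.7,0],"twist": [0,0,0]},
    {"hand": 3.4,"travel": [1,-2.7,0],"twist": [0,0,0]},
    {"hand": 3.4,"travel": [1,-2.7,0],"twist": [0,0,0]},
  ],
)

```text
time: 24.42
position: [0.647, -0.1484, 0.1239]
tool_rot: [-0.116, 0.993, 0.0, -0.0]
ft_force: [0.4, 0.5, 0.2]
grip_width: 0.0399
grip_force: 20.0
```

Request:
move_arm(
  commands=[
    {"hand": 3.4,"travel": [1,-2.7,0],"twist": [0,0,0]},
    {"hand": 3.4,"travel": [1,-2.7,0],"twist": [0,0,0]},
    {"hand": 3.4,"travel": [1,-2.7,0],"twist": [0,0,0]},
    {"hand": 3.4,"travel": [0,0,1.5],"twist": [0,0,0]},
    {"hand": 3.4,"travel": [0,0,1.5],"twist": [0,0,0]},
  ],
)

```text
time: 24.83
position: [0.6373, -0.2362, 0.0947]
tool_rot: [-0.114, 0.993, -0.001, 0.001]
ft_force: [0.1, 1.0, -2.3]
grip_width: 0.0399
grip_force: 20.0
```

Request:
move_arm(
  commands=[
    {"hand": 3.4,"travel": [0,0,0],"twist": [0,0,0]},
    {"hand": 3.4,"travel": [0,0,0],"twist": [0,0,0]},
    {"hand": 3.4,"travel": [0,0,0],"twist": [0,0,0]},
  ],
)

```text
time: 25.08
position: [0.6371, -0.2328, 0.0944]
tool_rot: [-0.116, 0.993, -0.0, 0.0]
ft_force: [0.6, 1.0, 0.3]
grip_width: 0.0401
grip_force: 20.0
```

```bash
python3 go.py 635.9 -234 52 103.3
```

```text
t 25.08 pos [ 637.1 -232.8   94.4] th 103.3 w 40.1 gf 20.0 F [0.6 1.  0.3]
twist z 0.0; then travel(cm) [ 0.14 -0.09  4.24] | pre-twist axes [ 0.14 -0.09  4.24] tilt xy deg [-0.01  0.01  0.  ]
```

Request:
move_arm(
  commands=[
    {"hand": 3.4,"travel": [0.1,-0.1,1.5],"twist": [0,0,0]},
    {"hand": 3.4,"travel": [0,0,1.5],"twist": [0,0,0]},
    {"hand": 3.4,"travel": [0,0,0.8],"twist": [0,0,0]},
    {"hand": 3.4,"travel": [0,0,0.3],"twist": [0,0,0]},
    {"hand": 3.4,"travel": [0,0,0],"twist": [0,0,0]},
  ],
)

```text
time: 25.5
position: [0.636, -0.2337, 0.0528]
tool_rot: [-0.116, 0.993, 0.0, -0.0]
ft_force: [-0.1, -0.2, -0.1]
grip_width: 0.0401
grip_force: 20.0
```

Request:
move_arm(
  commands=[
    {"hand": 3.4,"travel": [0,0,0],"twist": [0,0,0]},
    {"hand": 3.4,"travel": [0,0,0],"twist": [0,0,0]},
  ],
)

```text
time: 25.67
position: [0.6368, -0.2345, 0.0541]
tool_rot: [-0.116, 0.993, -0.001, 0.001]
ft_force: [-0.6, -0.1, -0.2]
grip_width: 0.0401
grip_force: 20.0
```

```bash
python3 go.py 635.9 -234 52 103.3
```

```text
t 25.67 pos [ 636.8 -234.5   54.1] th 103.3 w 40.1 gf 20.0 F [-0.6 -0.1 -0.2]
twist z -0.0; then travel(cm) [0.08 0.07 0.21] | pre-twist axes [0.08 0.07 0.21] tilt xy deg [-0.08  0.08 -0.01]
```

Request:
move_arm(
  commands=[
    {"hand": 3.4,"travel": [0,0,0.1],"twist": [0,0,0]},
    {"hand": 3.4,"travel": [0,0,0],"twist": [0,0,0]},
    {"hand": 4.5,"travel": [0,0,0],"twist": [0,0,0]},
    {"hand": 5.5,"travel": [0,0,0],"twist": [0,0,0]},
    {"hand": 6.5,"travel": [0,0,0],"twist": [0,0,0]},
  ],
)

```text
time: 26.08
position: [0.6362, -0.2343, 0.0523]
tool_rot: [-0.116, 0.993, -0.0, 0.0]
ft_force: [0.0, -0.1, 0.5]
grip_width: 0.0513
grip_force: 0.0
```

Request:
move_arm(
  commands=[
    {"hand": 8,"travel": [0,0,0],"twist": [0,0,0]},
    {"hand": 8.7,"travel": [0,0,-2.5],"twist": [0,0,0]},
    {"hand": 8.7,"travel": [0,0,-3],"twist": [0,0,0]},
    {"hand": 8.7,"travel": [0,0,-3],"twist": [0,0,0]},
    {"hand": 8.7,"travel": [0,0,0],"twist": [0,0,0]},
  ],
)

```text
time: 26.5
position: [0.6399, -0.2363, 0.1438]
tool_rot: [-0.116, 0.993, -0.004, 0.005]
ft_force: [2.0, -0.4, 0.3]
grip_width: 0.0826
grip_force: 0.0
```

```bash
python3 go.py 476.4 -101.4 140 103.3
```

```text
t 26.50 pos [ 639.9 -236.3  143.8] th 103.3 w 82.6 gf 0.0 F [ 2.  -0.4  0.3]
twist z -0.0; then travel(cm) [12.81 16.89  0.38] | pre-twist axes [12.82 16.89  0.12] tilt xy deg [-0.49  0.53 -0.01]
```

Request:
move_arm(
  commands=[
    {"hand": 8.7,"travel": [2.1,2.8,0],"twist": [0,0,0]},
    {"hand": 8.7,"travel": [2.1,2.8,0],"twist": [0,0,0]},
    {"hand": 8.7,"travel": [2.1,2.8,0],"twist": [0,0,0]},
    {"hand": 8.7,"travel": [2.1,2.8,0],"twist": [0,0,0]},
    {"hand": 8.7,"travel": [2.1,2.8,0],"twist": [0,0,0]},
  ],
)

```text
time: 26.92
position: [0.5003, -0.1211, 0.137]
tool_rot: [-0.115, 0.993, -0.0, 0.0]
ft_force: [0.0, -0.9, -0.1]
grip_width: 0.0868
grip_force: 0.0
```

Request:
move_arm(
  commands=[
    {"hand": 8.7,"travel": [2,2.6,0],"twist": [0,0,0]},
    {"hand": 8.7,"travel": [0,0,2],"twist": [0,0,0]},
    {"hand": 8.7,"travel": [0,0,2],"twist": [0,0,0]},
    {"hand": 8.7,"travel": [0,0,0],"twist": [0,0,0]},
    {"hand": 8.7,"travel": [0,0,0],"twist": [0,0,0]},
  ],
)

```text
time: 27.33
position: [0.4759, -0.1012, 0.0966]
tool_rot: [-0.116, 0.993, 0.0, -0.001]
ft_force: [0.2, -0.1, -0.4]
grip_width: 0.0868
grip_force: 0.0
```

```bash
python3 go.py 476.4 -101.4 30 103.3; cat > m5.py <<'E'
from h import *
c=cam(); im=c["frame"].astype(np.float32)
def prof(ctr,d,off,z,rng):
    a=np.radians(d); t=np.arange(*rng); n=np.array([-np.sin(a),np.cos(a)]); acc=0
    for o in off:
        P=np.array(ctr)+t[:,None]*[np.cos(a),np.sin(a)]+n*o
        uv=proj(c,np.c_[P/1000,np.full(len(t),z)]).astype(np.float32)
        acc=acc+cv2.remap(im,uv[:,0].reshape(-1,1),uv[:,1].reshape(-1,1),cv2.INTER_LINEAR)[:,0]/len(off)
    print(" ".join("%d:%d/%d"%(ti,p[1],p[2]-p[0]) for ti,p in zip(t,acc)))
prof((635.9,-234),13.3,range(-8,9,2),.052,(-60,61,2))
prof((635.9,-234),103.3,range(-30,31,5),.052,(-42,43,2))
cv2.imwrite("pics/o.png",up(c,446,164,32)[:,:,::-1])
E
python3 m5.py
```

```text
t 27.33 pos [ 475.9 -101.2   96.6] th 103.3 w 86.8 gf 0.0 F [ 0.2 -0.1 -0.4]
twist z -0.0; then travel(cm) [-0.04 -0.03  6.66] | pre-twist axes [-0.05 -0.04  6.66] tilt xy deg [ 0.07 -0.09 -0.03]
-60:210/-81 -58:203/-77 -56:195/-58 -54:201/-29 -52:214/-9 -50:223/-5 -48:224/-4 -46:223/-4 -44:217/-5 -42:204/-6 -40:201/-6 -38:212/-5 -36:225/-4 -34:229/-4 -32:230/-4 -30:230/-4 -28:230/-4 -26:231/-4 -24:230/-4 -22:230/-4 -20:230/-4 -18:230/-4 -16:231/-4 -14:231/-4 -12:231/-4 -10:231/-4 -8:231/-4 -6:230/-4 -4:230/-4 -2:230/-4 0:230/-4 2:230/-4 4:230/-4 6:229/-4 8:229/-4 10:229/-4 12:229/-4 14:229/-4 16:230/-4 18:230/-4 20:230/-4 22:230/-4 24:230/-4 26:230/-4 28:230/-4 30:230/-4 32:229/-4 34:229/-4 36:230/-4 38:230/-4 40:230/-4 42:227/-4 44:226/-5 46:222/-13 48:216/-32 50:209/-59 52:207/-76 54:204/-81 56:190/-80 58:180/-78 60:176/-71
-42:140/3 -40:140/3 -38:140/3 -36:141/1 -34:148/-9 -32:165/-34 -30:170/-55 -28:151/-57 -26:126/-48 -24:117/-32 -22:127/-12 -20:137/3 -18:144/12 -16:153/12 -14:175/6 -12:206/0 -10:223/-3 -8:229/-4 -6:230/-4 -4:231/-4 -2:230/-4 0:230/-4 2:230/-4 4:230/-4 6:230/-4 8:230/-4 10:230/-4 12:229/-4 14:228/-4 16:217/-5 18:185/-5 20:147/-3 22:126/-3 24:126/-3 26:130/-4 28:133/-4 30:133/-4 32:125/-3 34:117/-2 36:116/-6 38:116/-17 40:115/-32 42:113/-42
```

View pics/o.png

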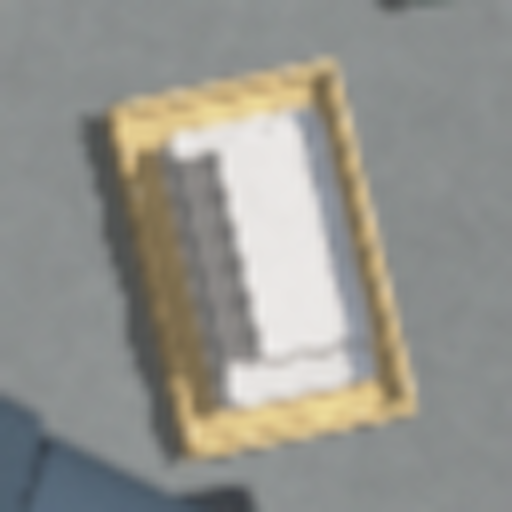

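The small oblong lies on the large one, within about 1.5 mm of its centre, with the long sides aligned. The last item is the round box.

Request:
move_arm(
  commands=[
    {"hand": 8.7,"travel": [0,0,2],"twist": [0,0,0]},
    {"hand": 8.7,"travel": [0,0,2.5],"twist": [0,0,0]},
    {"hand": 8.7,"travel": [0,0,2.1],"twist": [0,0,0]},
    {"hand": 8.7,"travel": [0,0,0],"twist": [0,0,0]},
    {"hand": 5,"travel": [0,0,0],"twist": [0,0,0]},
  ],
)

```text
time: 27.8
position: [0.4765, -0.1016, 0.0311]
tool_rot: [-0.115, 0.993, 0.0, -0.0]
ft_force: [0.2, -0.2, 0.5]
grip_width: 0.0846
grip_force: 0.0
```

Request:
move_arm(
  commands=[
    {"hand": 5,"travel": [0,0,0],"twist": [0,0,0]},
    {"hand": 5,"travel": [0,0,0],"twist": [0,0,0]},
    {"hand": 5,"travel": [0,0,0],"twist": [0,0,0]},
    {"hand": 5,"travel": [0,0,0],"twist": [0,0,0]},
    {"hand": 5,"travel": [0,0,0],"twist": [0,0,0]},
  ],
  force=12,
)

```text
time: 28.22
position: [0.4767, -0.1015, 0.0318]
tool_rot: [-0.116, 0.993, -0.0, 0.001]
ft_force: [1.2, 0.0, 5.4]
grip_width: 0.0554
grip_force: 12.4
```

Request:
move_arm(
  commands=[
    {"hand": 5,"travel": [0,0,0],"twist": [0,0,0]},
    {"hand": 5,"travel": [0,0,0],"twist": [0,0,0]},
    {"hand": 5,"travel": [0,0,0],"twist": [0,0,0]},
  ],
)

```text
time: 28.47
position: [0.4767, -0.1015, 0.0318]
tool_rot: [-0.116, 0.993, -0.0, 0.001]
ft_force: [-0.6, 0.1, 7.1]
grip_width: 0.056
grip_force: 12.0
```

```bash
python3 go.py 487.1 89.9 110 103.3
```

```text
t 28.47 pos [ 476.7 -101.5   31.8] th 103.3 w 56.0 gf 12.0 F [-0.6  0.1  7.1]
twist z -0.0; then travel(cm) [-5.42 18.39 -7.82] | pre-twist axes [-5.42 18.38 -7.83] tilt xy deg [-0.05  0.06 -0.03]
```

Request:
move_arm(
  commands=[
    {"hand": 5,"travel": [0,0,-1.5],"twist": [0,0,0]},
    {"hand": 5,"travel": [0,0,-2.5],"twist": [0,0,0]},
    {"hand": 5,"travel": [0,0,-2.5],"twist": [0,0,0]},
    {"hand": 5,"travel": [0,0,-1.5],"twist": [0,0,0]},
    {"hand": 5,"travel": [-0.7,2.4,0],"twist": [0,0,0]},
  ],
)

```text
time: 28.88
position: [0.4811, -0.0801, 0.1141]
tool_rot: [-0.114, 0.993, -0.003, 0.004]
ft_force: [2.0, 0.6, -0.2]
grip_width: 0.0559
grip_force: 12.0
```

Request:
move_arm(
  commands=[
    {"hand": 5,"travel": [-0.8,2.7,0],"twist": [0,0,0]},
    {"hand": 5,"travel": [-0.8,2.7,0],"twist": [0,0,0]},
    {"hand": 5,"travel": [-0.8,2.7,0],"twist": [0,0,0]},
    {"hand": 5,"travel": [-0.8,2.7,0],"twist": [0,0,0]},
    {"hand": 5,"travel": [-0.8,2.7,0],"twist": [0,0,0]},
  ],
)

```text
time: 29.3
position: [0.4852, 0.0655, 0.1111]
tool_rot: [-0.115, 0.993, 0.0, -0.0]
ft_force: [0.8, 0.1, -0.7]
grip_width: 0.0556
grip_force: 12.0
```

Request:
move_arm(
  commands=[
    {"hand": 5,"travel": [-0.7,2.5,0],"twist": [0,0,0]},
    {"hand": 5,"travel": [0,0,1.5],"twist": [0,0,0]},
    {"hand": 5,"travel": [0,0,1.5],"twist": [0,0,0]},
    {"hand": 5,"travel": [0,0,0],"twist": [0,0,0]},
    {"hand": 5,"travel": [0,0,0],"twist": [0,0,0]},
  ],
)

```text
time: 29.72
position: [0.4858, 0.0902, 0.0806]
tool_rot: [-0.116, 0.993, 0.0, -0.001]
ft_force: [0.3, -0.8, 0.5]
grip_width: 0.0554
grip_force: 12.0
```

```bash
python3 go.py 487.1 89.9 36 103.3
```

```text
t 29.72 pos [485.8  90.2  80.6] th 103.3 w 55.4 gf 12.0 F [ 0.3 -0.8  0.5]
twist z -0.0; then travel(cm) [-0.11 -0.06  4.46] | pre-twist axes [-0.12 -0.06  4.46] tilt xy deg [ 0.03 -0.12 -0.01]
```

Request:
move_arm(
  commands=[
    {"hand": 5,"travel": [-0.1,0,1.5],"twist": [0,0,0]},
    {"hand": 5,"travel": [0,0,1.5],"twist": [0,0,0]},
    {"hand": 5,"travel": [0,0,0.9],"twist": [0,0,0]},
    {"hand": 5,"travel": [0,0,0.3],"twist": [0,0,0]},
    {"hand": 5,"travel": [0,0,0],"twist": [0,0,0]},
  ],
)

```text
time: 30.13
position: [0.4874, 0.09, 0.0388]
tool_rot: [-0.115, 0.993, 0.0, -0.001]
ft_force: [0.2, 0.9, -0.1]
grip_width: 0.0559
grip_force: 12.0
```

Request:
move_arm(
  commands=[
    {"hand": 5,"travel": [0,0,0.1],"twist": [0,0,0]},
    {"hand": 5,"travel": [0,0,0],"twist": [0,0,0]},
  ],
)

```text
time: 30.3
position: [0.488, 0.0902, 0.0386]
tool_rot: [-0.115, 0.993, -0.0, 0.001]
ft_force: [-0.1, -0.1, -0.4]
grip_width: 0.0556
grip_force: 12.0
```

```bash
python3 go.py 487.1 89.9 35.8 103.3
```

```text
t 30.30 pos [488.   90.2  38.6] th 103.3 w 55.6 gf 12.0 F [-0.1 -0.1 -0.4]
twist z -0.0; then travel(cm) [ 0.1  -0.01  0.28] | pre-twist axes [ 0.1  -0.01  0.28] tilt xy deg [-0.02  0.06 -0.04]
```

Request:
move_arm(
  commands=[
    {"hand": 5,"travel": [0,0,0.2],"twist": [0,0,0]},
    {"hand": 5,"travel": [0,0,0],"twist": [0,0,0]},
    {"hand": 5,"travel": [0,0,0],"twist": [0,0,0]},
  ],
)

```text
time: 30.55
position: [0.4877, 0.0904, 0.0363]
tool_rot: [-0.116, 0.993, -0.0, 0.0]
ft_force: [0.4, 0.0, -0.2]
grip_width: 0.0557
grip_force: 12.0
```

```bash
python3 go.py 487.1 89.9 35.8 103.3
```

```text
t 30.55 pos [487.7  90.4  36.3] th 103.3 w 55.7 gf 12.0 F [ 0.4  0.  -0.2]
twist z -0.0; then travel(cm) [ 0.07 -0.03  0.05] | pre-twist axes [ 0.07 -0.03  0.05] tilt xy deg [-0.01  0.03 -0.02]
```

Release, rise, and back away toward the far side so the camera can see.

Request:
move_arm(
  commands=[
    {"hand": 5,"travel": [0,0,0.05],"twist": [0,0,0]},
    {"hand": 5,"travel": [0,0,0],"twist": [0,0,0]},
    {"hand": 6,"travel": [0,0,0],"twist": [0,0,0]},
    {"hand": 7,"travel": [0,0,0],"twist": [0,0,0]},
    {"hand": 8,"travel": [0,0,0],"twist": [0,0,0]},
  ],
)

```text
time: 30.97
position: [0.4876, 0.0903, 0.0355]
tool_rot: [-0.116, 0.993, -0.0, -0.0]
ft_force: [-0.1, -0.8, -0.6]
grip_width: 0.0664
grip_force: 0.0
```

Request:
move_arm(
  commands=[
    {"hand": 8.7,"travel": [0,0,0],"twist": [0,0,0]},
    {"hand": 8.7,"travel": [0,0,-2.5],"twist": [0,0,0]},
    {"hand": 8.7,"travel": [0,0,-3.5],"twist": [0,0,0]},
    {"hand": 8.7,"travel": [0,0,-4],"twist": [0,0,0]},
    {"hand": 8.7,"travel": [0,0,-2],"twist": [0,0,0]},
  ],
)

```text
time: 31.38
position: [0.4889, 0.0904, 0.1588]
tool_rot: [-0.116, 0.993, -0.0, 0.002]
ft_force: [1.5, -0.2, 0.5]
grip_width: 0.0863
grip_force: 0.0
```

Request:
move_arm(
  commands=[
    {"hand": 8.7,"travel": [0,-4,0],"twist": [0,0,0]},
    {"hand": 8.7,"travel": [0,-4,0],"twist": [0,0,0]},
    {"hand": 8.7,"travel": [0,-4,0],"twist": [0,0,0]},
    {"hand": 8.7,"travel": [0,-4,0],"twist": [0,0,0]},
    {"hand": 8.7,"travel": [0,-4,0],"twist": [0,0,0]},
  ],
)

```text
time: 31.8
position: [0.5335, -0.1059, 0.1557]
tool_rot: [-0.116, 0.993, 0.0, -0.0]
ft_force: [1.1, 0.8, -0.2]
grip_width: 0.0873
grip_force: 0.0
```

Request:
move_arm(
  commands=[
    {"hand": 8.7,"travel": [0,-3,0],"twist": [0,0,0]},
    {"hand": 8.7,"travel": [0,0,0],"twist": [0,0,0]},
    {"hand": 8.7,"travel": [0,0,0],"twist": [0,0,0]},
    {"hand": 8.7,"travel": [0,0,0],"twist": [0,0,0]},
  ],
)

```text
time: 32.13
position: [0.5394, -0.1328, 0.1551]
tool_rot: [-0.115, 0.993, 0.001, -0.001]
ft_force: [-0.7, 1.4, -0.2]
grip_width: 0.087
grip_force: 0.0
```

```bash
python3 m3.py box,337,211,.044,w T,337,211,.014,t; python3 -c "
from h import *
c=cam();cv2.imwrite('pics/t9.png',c['frame'][100:300,180:540,::-1]);a=cv2.imread('pics/t9.png')
c=cam('scene');b=c['frame'][110:310,150:510,::-1]
cv2.imwrite('pics/fin.png',cv2.resize(np.vstack([a,b]),None,fx=1.5,fy=1.5,interpolation=cv2.INTER_CUBIC))"
```

```text
Traceback (most recent call last):
  File "m3.py", line 8, in <module>
    p,w=blob(c,u,v,m,z,r); print(k,w)
        ~~~~^^^^^^^^^^^^^
  File "h.py", line 21, in blob
    k=1+int(np.argmin(d)); cs,_=cv2.findContours((l==k).astype(np.uint8),cv2.RETR_EXTERNAL,cv2.CHAIN_APPROX_NONE)
            ~~~~~~~~~^^^
ValueError: attempt to get argmin of an empty sequence
```

View pics/fin.png

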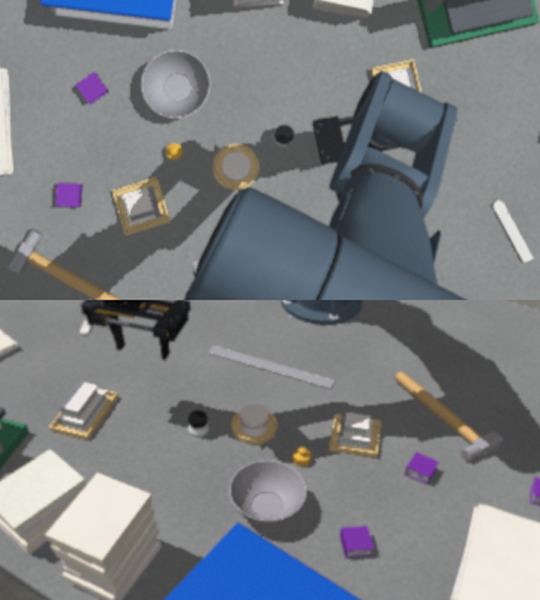

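The final view shows both stacks in their trays and the box upright and centred in the round tray (it only looks dark because the arm's shadow falls on it). The bowl and pot are where they started. Nothing is touching the robot, so I hand in.

```bash
python3 -c "
from rig import robot
print(robot.hand_in())"
```

```text
the job is handed in; nothing more can be done
None
```

The job is done and handed in at about 32 s: both notebook stacks are in their trays, centred to within about 1.5 mm by the camera, the round box stands upright in the round tray (checked by eye only), and the bowl, pot and purple look-alikes were left alone.

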